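Put the last apple away in the latched storage bin

TASK

Put the apple that lies on the bench away in the metal storage bin: lower it gently onto the bin's floor beside the two that are already there, without dropping it or knocking any of the apples, so that nothing bruises. Then shut the lid, hook the latch's wire loop over the keeper on the lid and press the lever down flat against the bin so that the lid is pulled tight. Leave the other things on the bench where they are.

Things in the scene. Friction and masses are not known exactly. Their poses are not given: they have to be found in the camera images.
- apple: the apple to put away, lying on the bench: 66 mm across at its widest (36 mm above its underside), 59 mm tall (the thin stem sticks up 7 mm more), about 130 g. Origin: centre of its underside, z up through the stem. It stands on its flat underside, 26 mm across. Bruises if let fall more than 2 cm or pressed with over 30 N.
- apple_middle (a point): the middle of that apple, 33 mm above its underside on its axis
- kept1: one of the two like apples that already lie on the bin's floor, side by side across the bin, anywhere along it; one end of the bin always has room. Origin: centre of its underside
- kept2: the other apple in the bin. Origin: centre of its underside
- bin: plain aluminium storage bin, fixed. Outside 200 mm along its x, 300 mm along its y, rim 160 mm high; walls and floor 6 mm, so 188 x 288 mm and 154 mm deep inside. Origin: centre of its underside, z up. Latch on the middle of its front long wall (x = -100 mm), lid hinge along its back long wall (x = +100 mm). The front looks to the robot's left (world +y), give or take 0.2 rad
- bin_floor (a point): the centre of the bin's inner floor, 6 mm above the bench
- lid (a joint): angle of the bin's lid, rad: 0 = shut tight, 0.009 to 0.025 when merely shut on its rubber seal, 1.57 = straight up, stop at 1.8. A pan 200 x 300 mm, 20 mm thick, 320 g. Its stiff hinge (0.45 N m) keeps it at any angle: push its outer face to swing it shut. Squeezed to 0 the seal pushes back with about 20 N at the lid's front edge
- lid_hinge (a point): middle of the hinge line of the lid: at the bin's x = +100 mm, z = 160 mm; the hinge line runs along the bin's y
- lid_edge (a point): middle of the lid's free (front) edge, on the outer face; 200 mm from the hinge line. When merely shut, this edge and the keeper stand 2 to 5 mm higher than when pulled tight
- keeper (a point): where the loop's rod is to lie (rod centre): lid shut, 18 mm outside the bin's front face, 170 mm above the bench. The keeper is a shelf 28 mm wide (along bin y) on the lid's front; its top is 4 mm below this point. A lip 8 to 12 mm outside it rises 4 mm above it, and a block 8 mm inside it rises 8 mm above: the rod comes over the lip and down into the trough. Axes: the lid's (shut: the bin's)
- lever (a joint): angle of the latch lever, rad: 0 = hanging down flat against the bin (latched), grows as its lower end swings outward and up, 1.57 = sticking straight out, stop at 2.6. Stays where it is left (0.06 N m). A steel plate 32 mm wide, 89 mm long; its outer face lies 8 mm from the pivot axis (up when it sticks out). Goes past dead centre in the last 0.2 rad
- lever_pivot (a point): the lever's pivot, 20 mm outside the bin's front face and 126 mm above the bench; the axis runs along the bin's y
- lever_end (a point): on the outer face of the lever, near its free end: 78 mm along the lever from the pivot
- loop (a joint): angle of the wire loop relative to the lever, rad (0 when all is latched); loop minus lever is how far the loop leans outward from straight up. It stays where it is left (friction 0.02 N m)
- loop_bar (a point): middle of the loop's cross rod. The loop is bent from 8 mm rod: this cross rod along the bin's y, 64 mm over its ends, so it can be taken from above by its two ends, and two side arms that draw in to 53 mm and turn on a pin on the lever, 16 mm from the lever's pivot; from pin to cross rod is 60 mm. So the rod can be moved only 44 to 76 mm from the lever's pivot, and the lever swings along with it
- canister: twist-cap steel canister, 82 mm across, 164 mm tall, to be left alone. Origin: centre of its underside
- first_aid: black plastic first aid box 134 x 194 x 79 mm, to be left alone. Origin: centre of its underside
- pick_handle: aluminium ice pick handle 140 mm long, 26 mm wide, 22 mm tall, lying flat, to be left alone. Origin: under its middle

How it is judged:
By the outcome, as a careful person would: the job done as asked, in the order asked, and still so for the second after the job is handed in, with the robot touching nothing.
It also fails if it takes over 67 s, if anything falls off the work surface, if the arm or the gripper's body presses on something with over 40 N, if the wrist force passes 120 N, or if a joint passes its speed limit or range.

ROBOT

A 7-joint arm with a two-finger parallel gripper is mounted at the origin on the work surface. World frame = base frame: x ahead of the robot, y to its left, z up, the work surface at z = 0. Lengths are in mm, angles in rad, forces in N, time in s.
With the tool pointing down it reaches from about 400 to 875 mm from the base axis. Payload 4.4 kg.
Tool frame: the origin (TCP) lies between the finger pads; the fingertips stand ctrl.tip_reach ahead of it and the grasp point (between the pads) lies 8 mm behind it (ctrl.tip_reach is the distance from the TCP to the fingertips, in mm); z points along the fingers, y is the direction in which the jaws open and shut (so a half turn about z gives the same grasp; the last joint's range is limited). The gripper opens to 85 mm and grips with 20 to 120 N. Pads are 22 mm wide; open, the fingers measure 114 mm over their backs; the gripper's body (76 mm by 85 mm) begins 54 mm behind the grasp point. The pads swing forward as they close: fully open they stand 13 mm farther back than shut.
Start: joints at [1.256, 0.628, 0.038, 1.517, -0.027, 0.996, -0.02], TCP at [160.084, -629.993, 242.313] pointing down, gripper open.
Joint ranges: [-3.06, 3.06], [-0.37, 2.12], [-1.25, 1.32], [0.18, 2.47], [-1.1, 4.24], [0.23, 1.98], [-2.94, 2.94]. Speed limits (rad/s): [2.57, 2.57, 3.14, 3.14, 3.14, 3.14, 3.14].

INTERFACE

Orientations are given as [roll, pitch, yaw] about the fixed x, y, z axes, in that order (R = Rz(yaw) Ry(pitch) Rx(roll)).
In Python, from cell import status, viewer, order, ctrl gives the robot as it stands.
- The arm moves only by the tool play_rows, never from a script. Its argument "series" is a list of rows, each a list of 5 numbers: the shift along the tool's x, y, z in cm, then the turn about the tool's z in degrees, then the closure, from 0 (fully open) to 1 (shut). In form: [[x, y, z, yaw, gripper], ...]. A call has 1 to 8 rows; each row is the pose to reach, as a shift and turn from the pose commanded when the call began, along the tool's axes at that moment; what a row does not reach only later rows make up. A row lasts 1/10 s, in which the tool goes at most 50 mm and 8.59 degrees, less where a joint would pass 70% of its speed; a pose out of reach is approached as far as the arm can. A call with a gripper value outside its range is refused whole. The fingers move at their own pace and stop on an object; the grip force is fixed at half the most. Time passes only in rows, so rows that repeat a pose let the fingers close. It gives the time, the measured TCP pose, the force and the opening at its end, in the units of the state.
- status.read_state(): the state, without advancing time (a new reading comes with each control period).
- viewer.get_image(name): name is "scene" or "top" or "wrist"; returns a dict with "img" (480x640x3 uint8, red, green, blue), "vfov" (degrees; the focal length in pixels is half the picture's height over the tangent of half this angle, whatever the lens; pixels are square), "cx", "cy" (the principal point, pixels), "rvec" (rotation vector, rad) and "tvec" (3), from world to camera coordinates, as OpenCV has them; the wrist camera has in their place "tool_from_camera" (4x4, takes a point from camera to tool coordinates, whose origin is the TCP and whose axes are the flange's). Camera axes: x right, y down, z forward; pixel columns grow to the right and rows downward; lengths in mm; the calibration is good to about 2 mm. A picture is of the moment at which its call begins: read the wrist's pose just before it. There is no depth.
- order.finish_job(): hands the job in, once; it reports no verdict.
The state is a dict: "clock": time; "qpos": joint angles; "qd": joint speeds; "tau": joint torques, N m; "eef_pos": TCP position; "tool_rot": TCP orientation; "force": force on the tool from outside, world axes, zero at the start; "torque": the same for the moment, N m; "width": finger opening in mm.
Only numpy, scipy, OpenCV 4.12 (cv2) and the standard library are available. Lean on these libraries where they do the work, as an engineer would, in place of code of your own. Each camera call takes 0.05 s, during which the arm holds its last target. There are 200 camera calls.

## Working session

There is one attempt and no reset: what is moved stays moved. The work goes in short steps, Python scripts to look and compute and a tool call to move; the robot and the scene stay as the last step left them, time stands still between calls to the robot, and variables do not carry over. Pictures are saved under pics/ and viewed, about 8 in all and at most 12, crops included, and the job is handed in when it is done.

Besides the shell and the picture viewer there is one more tool, called after "Call:" by a JSON object that holds its "name" and its "arguments", one argument or row to a line. play_rows: Moves the arm, as the interface text tells. Its arguments: {"type":"object","properties":{"series":{"type":"array","items":{"type":"array","items":{"type":"number"}}}},"required":["series"]}

```bash
ls; mkdir -p pics
cat > h.py <<'E'
import numpy as np, cv2
from cell import status, viewer, order, ctrl
from scipy.spatial.transform import Rotation as Ro
def cam(name):
    s=status.read_state(); d=viewer.get_image(name)
    f=240/np.tan(np.radians(d['vfov'])/2); K=np.array([[f,0,d['cx']],[0,f,d['cy']],[0,0,1]])
    if 'rvec' in d and name!='wrist':
        R=cv2.Rodrigues(np.array(d['rvec'],float))[0]; t=np.array(d['tvec'],float).ravel()
    else:
        T=np.array(d['tool_from_camera']); W=np.eye(4); W[:3,:3]=Ro.from_euler('xyz',s['tool_rot']).as_matrix(); W[:3,3]=s['eef_pos']
        M=np.linalg.inv(W@T); R=M[:3,:3]; t=M[:3,3]
    return d['img'],K,R,t
def proj(c,P):
    _,K,R,t=c; q=(np.atleast_2d(P)@R.T+t)@K.T; return q[:,:2]/q[:,2:]
def ray(c,uv):
    _,K,R,t=c; return -R.T@t, R.T@np.linalg.inv(K)@np.array([uv[0],uv[1],1.])
def atz(c,uv,z):
    o,d=ray(c,uv); return o+d*(z-o[2])/d[2]
def tri(obs):
    A=0;b=0
    for c,uv in obs:
        o,d=ray(c,uv); d/=np.linalg.norm(d); P=np.eye(3)-np.outer(d,d); A=A+P; b=b+P@o
    return np.linalg.solve(A,b)
def save(n,img,s=1): cv2.imwrite('pics/'+n,cv2.resize(img[:,:,::-1],None,fx=s,fy=s,interpolation=cv2.INTER_CUBIC))
E
cat > a.py <<'E'
from h import *
print(status.read_state()); print(ctrl.tip_reach)
import pickle
C={n:cam(n) for n in('scene','top')}
pickle.dump(C,open('c0.pkl','wb'))
for n in C: save(n+'0.png',C[n][0],1.25); print(n,C[n][1],-C[n][2].T@C[n][3], C[n][2])
E
python3 a.py
```

```text
pics
{'clock': 0.0, 'qpos': array([ 1.25621799,  0.62935331,  0.03842291,  1.51837494, -0.026996  ,
        0.99628481, -0.02002915]), 'qd': array([ 4.44848450e-04,  4.51361936e-04,  1.65455237e-04,  1.40186340e-05,
       -1.53061691e-03,  7.39113306e-04,  5.24778793e-04]), 'tau': array([ 4.69929109e-04, -5.63398576e+01,  1.22669064e+00, -1.93443096e+01,
        1.11349707e-02,  1.07068048e-02,  1.25621216e-05]), 'eef_pos': array([ 159.9319662 , -629.39350758,  241.38184115]), 'tool_rot': array([-3.13968976e+00,  1.78138110e-05,  2.48766621e-01]), 'force': array([-0.62141109,  0.07979936,  0.1112504 ]), 'torque': array([-0.03670661, -0.0104817 ,  0.01644839]), 'width': 85.6491904479662}
11.0
scene [[552.507839     0.         310.77773604]
 [  0.         552.507839   242.16558488]
 [  0.           0.           1.        ]] [1178.88315765 1001.82900837  864.57651249] [[-0.83439841  0.55113498 -0.00543421]
 [ 0.31346877  0.46642459 -0.82715502]
 [-0.45333942 -0.69188029 -0.56194754]]
top [[455.17878703   0.         325.71815505]
 [  0.         455.17878703 241.51645966]
 [  0.           0.           1.        ]] [ 426.38418232  133.46875071 1066.33491164] [[ 0.01400919 -0.99983221  0.01180237]
 [-0.98300992 -0.01593202 -0.18285969]
 [ 0.18301704 -0.00904013 -0.98306818]]
```

View pics/scene0.png

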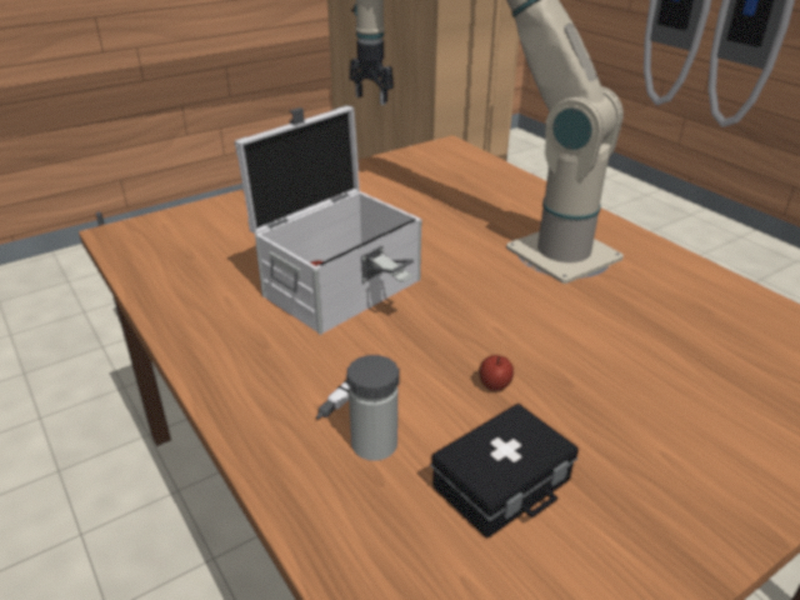

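View pics/top0.png

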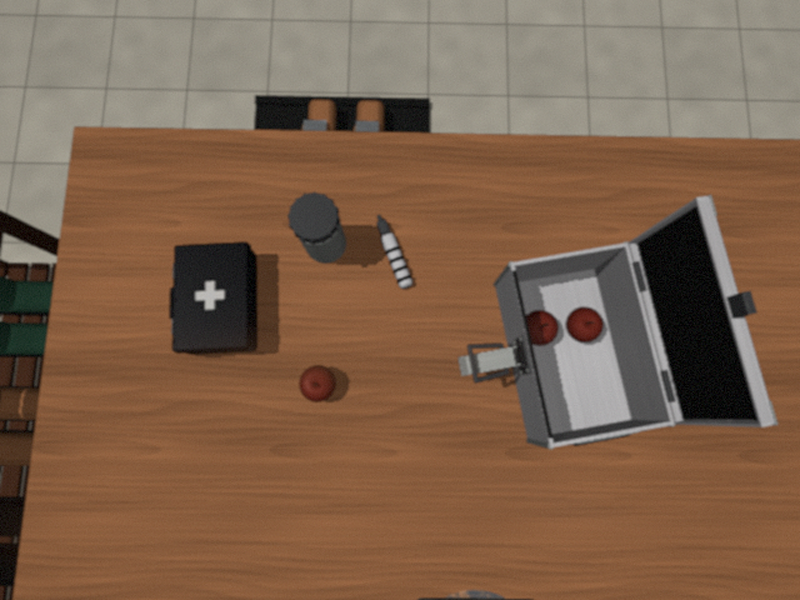

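The scene view shows the open lid (leaning past vertical), lever sticking out at about (385,263) with the loop drooping, and the apple at (496,372). The top view shows the kept apples at the far end, (541,327) and (585,324), with the near end free; the loose apple is at (317,383).

```bash
cat > b.py <<'E'
from h import *
import pickle
from scipy.optimize import least_squares
C=pickle.load(open('c0.pkl','rb')); T,S=C['top'],C['scene']
def bw(p,P):
    x,y,a=p; P=np.atleast_2d(np.array(P,float)); c,s=np.cos(a),np.sin(a)
    return np.c_[x+c*P[:,0]-s*P[:,1], y+s*P[:,0]+c*P[:,1], P[:,2]]
top=[((-100,150,160),(511,266)),((-100,-150,160),(549,445)),((100,150,160),(632,244)),((100,-150,160),(680,421))]
sc=[((-100,150,160),(318,265)),((-100,-150,160),(421,222)),((-100,150,0),(322,335)),((100,150,160),(258,232))]
def res(p):
    r=[]
    for c,l in((T,top),(S,sc)):
        for P,uv in l: r.append((proj(c,bw(p,[P]))[0]-np.array(uv)/1.25))
    return np.ravel(r)
o=least_squares(res,[400,-250,-1.57],loss='soft_l1'); p=o.x; print('bin',p); print(res(p).reshape(-1,2).round(1))
np.save('bin.npy',p)
g=lambda u,v:(u/1.25,v/1.25)
A=tri([(T,g(317,383)),(S,g(496,373))]); print('apple tri',A,atz(T,g(317,383),30),atz(S,g(496,373),30))
c,s=np.cos(p[2]),np.sin(p[2])
for uv in((541,327),(585,324)):
    k=atz(T,g(*uv),38); print('kept',k, np.array([[c,s],[-s,c]])@(k[:2]-p[:2]))
# lid angle: free corners, outer/inner
def lid(th,y,r=200,t=0): return bw(p,[(100-r*np.cos(th)+t*np.sin(th),y,160+r*np.sin(th)+t*np.cos(th))])[0]
for th in(1.4,1.5,1.6,1.7,1.8):
    print(th,[ (proj(T,[lid(th,y,200,t)])[0]*1.25).round() for y in(150,-150) for t in(0,20)],[ (proj(S,[lid(th,y,200,t)])[0]*1.25).round() for y in(150,-150) for t in (0,20)])
print('pivot',bw(p,[(-120,0,126)]),'hinge',bw(p,[(100,0,160)]))
print('can',atz(T,g(314,215),164),'pick',atz(T,g(395,252),15),'aid',atz(T,g(210,298),79))
print('apple->bin target',bw(p,[(0,-85,6)]))
E
python3 b.py
```

```text
bin [ 532.66672128 -172.75050268   -1.37482492]
[[ 0.4 -1.2]
 [ 3.   3.6]
 [-2.4 -0.2]
 [-2.5  3.6]
 [-1.   2.4]
 [ 0.2 -3.3]
 [-0.3 -1.3]
 [-1.1  1.3]]
apple tri [468.62502983 283.41590712  31.90795192] [468.07739807 284.255857    30.        ] [467.67297405 281.26218468  30.        ]
kept [ 575.1055812  -121.39459384   38.        ] [-42.10923355  51.62653053]
kept [ 581.92082366 -202.39149923   38.        ] [38.66436873 42.53965055]
1.4 [array([663., 206.]), array([679., 202.]), array([727., 436.]), array([744., 433.])] [array([256., 150.]), array([249., 146.]), array([368., 113.]), array([362., 109.])]
1.5 [array([679., 203.]), array([694., 200.]), array([744., 433.]), array([760., 430.])] [array([249., 146.]), array([243., 143.]), array([362., 110.]), array([356., 107.])]
1.6 [array([693., 200.]), array([708., 197.]), array([760., 430.]), array([775., 427.])] [array([244., 143.]), array([238., 141.]), array([356., 108.]), array([350., 106.])]
1.7 [array([707., 198.]), array([721., 196.]), array([775., 427.]), array([789., 424.])] [array([238., 141.]), array([232., 140.]), array([350., 106.]), array([344., 105.])]
1.8 [array([720., 196.]), array([732., 195.]), array([788., 424.]), array([800., 421.])] [array([232., 141.]), array([227., 140.]), array([344., 106.]), array([338., 106.])]
pivot [[509.30038894 -55.04742493 126.        ]] hinge [[ 552.13866489 -270.83640081  160.        ]]
can [738.31375019 281.56235256 164.        ] pick [718.67371936 148.363126    15.        ] aid [611.54545709 471.46599011  79.        ]
apple->bin target [[ 449.29370787 -189.30165475    6.        ]]
```

```bash
cat >> h.py <<'E'
def go(*tg):
    s=status.read_state(); M=Ro.from_euler('xyz',s['tool_rot']).as_matrix(); 
    print('at',s['eef_pos'].round(1),'yaw',round(s['tool_rot'][2],3),'w',round(s['width'],1),'F',s['force'].round(1),'t',round(s['clock'],2))
    for t in tg:
        r=M.T@(np.array(t[:3])-s['eef_pos'])/10; dy=(np.degrees(s['tool_rot'][2]-t[3])+180)%360-180 if len(t)>3 else 0
        print(t,'->',r.round(2),round(dy,1), 'rows',round(np.linalg.norm(r)/5,1))
def bw(P,p=None):
    p=np.load('bin.npy') if p is None else p
    x,y,a=p; P=np.atleast_2d(np.array(P,float)); c,s=np.cos(a),np.sin(a)
    return np.c_[x+c*P[:,0]-s*P[:,1], y+s*P[:,0]+c*P[:,1], P[:,2]]
E
python3 -c "
from h import *
go((230,-520,460,.196),(300,-430,480,.196),(430,-150,480,.196))"
```

```text
at [ 159.9 -629.5  241.5] yaw 0.249 w 85.5 F [-0.4 -0.8 -0.3] t 0.1
(230, -520, 460, 0.196) -> [  9.48  -8.92 -21.84] 3.0 rows 5.1
(300, -430, 480, 0.196) -> [ 18.49 -15.92 -23.82] 3.0 rows 6.8
(430, -150, 480, 0.196) -> [ 37.98 -39.86 -23.78] 3.0 rows 12.0
```

Call:
{"name": "play_rows", "arguments": {
  "series": [
    [2,-2,-5,1,0],
    [4,-4,-9.5,2,0],
    [6,-6,-14,3,0],
    [8,-8,-18,3,0],
    [9.5,-9,-22,3,0],
    [13,-11.5,-23.8,3,0],
    [18.5,-16,-23.8,3,0],
    [20.5,-20,-23.8,3,0]
  ]
}}

```text
clock: 0.9
eef_pos: [306.1, -399.2, 480.4]
tool_rot: [3.141, -0.001, 0.198]
force: [1.1, -0.1, 0.2]
width: 85.7
```

```bash
python3 -c "
from h import *
go((430,-150,480,.196),(455,0,400,.196))"
```

```text
at [ 306.1 -399.2  480.4] yaw 0.198 w 85.7 F [ 1.1 -0.1  0.2] t 0.9
(430, -150, 480, 0.196) -> [ 17.03 -22.     0.04] 0.1 rows 5.6
(455, 0, 400, 0.196) -> [ 22.42 -36.22   8.04] 0.1 rows 8.7
```

Call:
{"name": "play_rows", "arguments": {
  "series": [
    [3,-4,0,0,0],
    [6,-8,0,0,0],
    [9,-12,0,0,0],
    [12,-16,0,0,0],
    [15,-20,0,0,0],
    [17,-23.5,0,0,0],
    [18,-25,0,0,0],
    [18,-25,0,0,0]
  ]
}}

```text
clock: 1.7
eef_pos: [432.4, -117.1, 480.1]
tool_rot: [-3.14, -0.0, 0.203]
force: [-1.1, -0.1, 0.4]
width: 85.3
```

```bash
python3 -c "
from h import *
import pickle
c=cam('wrist'); pickle.dump(c,open('w1.pkl','wb')); save('w1.png',c[0],1.25)
print(-c[2].T@c[3], c[2], c[1][0,0])
go((455,30,440,.196),(468.3,283.4,200,.196))"
```

```text
[ 500.18796814 -103.12604758  611.27119041] [[ 0.2028432  -0.9792084  -0.00235397]
 [-0.94280027 -0.19594957  0.26968763]
 [-0.26454166 -0.05248498 -0.96294498]] 346.608446898739
at [ 431.7 -119.5  480. ] yaw 0.199 w 85.5 F [-0.5 -2.  -0.4] t 1.75
(455, 30, 440, 0.196) -> [  5.24 -14.19   4.  ] 0.2 rows 3.1
(468.3, 283.4, 200, 0.196) -> [ 11.58 -38.77  27.99] 0.2 rows 9.8
```

View pics/w1.png

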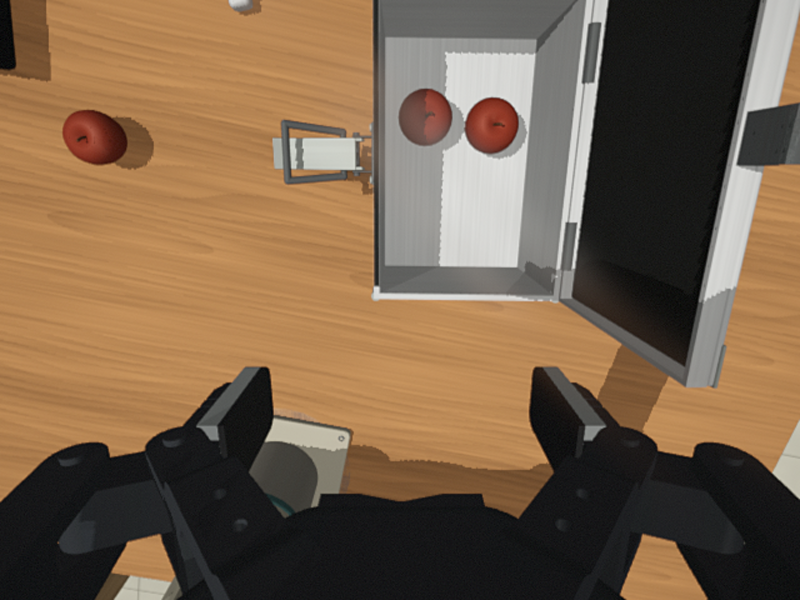

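The wrist view shows the bin's near-front rim corner (374,299), the near-back one (560,299) and floor corners (384,266), (520,266). The loop's cross rod runs (285,122)-(288,183) round the outstanding lever, and the apple is at (95,137).

```bash
cat > b2.py <<'E'
from h import *
import pickle
from scipy.optimize import least_squares
C=pickle.load(open('c0.pkl','rb')); T,S=C['top'],C['scene']; W=pickle.load(open('w1.pkl','rb'))
top=[((-100,150,160),(511,266)),((-100,-150,160),(549,445)),((100,150,160),(632,244)),((100,-150,160),(680,421))]
sc=[((-100,150,160),(318,265)),((-100,-150,160),(421,222)),((-100,150,0),(322,335)),((100,150,160),(258,232))]
wr=[((-100,-150,160),(374,299)),((-94,-144,6),(384,266)),((94,-144,6),(520,266)),((100,-150,160),(560,299)),((-94,144,6),(386,38))]
def res(p):
    r=[]
    for c,l,w in((T,top,.7),(S,sc,.7),(W,wr,1.5)):
        for P,uv in l: r.append(w*(proj(c,bw([P],p))[0]-np.array(uv)/1.25))
    return np.ravel(r)
o=least_squares(res,[532,-172,-1.375],loss='soft_l1'); p=o.x; print('bin',p); print(res(p).reshape(-1,2).round(1))
print('front line u at y=150,-150:', (proj(W,bw([(-100,150,160),(-100,0,160),(-100,-150,160)],p))*1.25).round())
np.save('bin.npy',p)
g=lambda u,v:(u/1.25,v/1.25)
print('apple',tri([(T,g(317,383)),(S,g(496,373)),(W,g(95,137))]),atz(W,g(95,137),32))
inv=lambda k:Ro.from_euler('z',-p[2]).as_matrix()@(np.asarray(k)-[p[0],p[1],0])
for uv in((425,117),(492,125)): print('kept',inv(atz(W,g(*uv),38)))
for z in(80,100,126,150): print('loopbar z',z,[inv(atz(W,g(*uv),z)).round() for uv in((285,122),(288,183),(275,153))])
E
python3 b2.py
```

```text
bin [ 535.80817354 -169.74469528   -1.37449443]
[[-0.8 -1.8]
 [ 1.   1.3]
 [-2.8 -1.2]
 [-2.9  1.4]
 [-1.   2.3]
 [-0.  -1.8]
 [-0.5 -0.2]
 [-1.2  1.4]
 [ 1.5  0.1]
 [ 2.2 -0.6]
 [-2.3  0.7]
 [-0.1  1.9]
 [-0.6 -0.6]]
front line u at y=150,-150: [[373. -23.]
 [374. 153.]
 [375. 299.]]
apple [468.78446172 283.85365531  32.70751763] [468.62131461 285.08590703  32.        ]
kept [-44.38983794  48.6868049   38.        ]
kept [38.5850081  40.13295198 38.        ]
loopbar z 80 [array([-206.,   37.,   80.]), array([-207.,  -31.,   80.]), array([-220.,    3.,   80.])]
loopbar z 100 [array([-201.,   35.,  100.]), array([-202.,  -30.,  100.]), array([-215.,    2.,  100.])]
loopbar z 126 [array([-195.,   32.,  126.]), array([-196.,  -30.,  126.]), array([-207.,    1.,  126.])]
loopbar z 150 [array([-189.,   29.,  150.]), array([-189.,  -29.,  150.]), array([-201.,   -0.,  150.])]
```

Call:
{"name": "play_rows", "arguments": {
  "series": [
    [2,-5,0,0,0],
    [4,-9.5,0,0,0],
    [6,-14,0,0,0],
    [8,-18,2,0,0],
    [9,-22,4.5,0,0],
    [10,-26,7,0,0],
    [11,-30,10,0,0],
    [11.5,-33.5,13,0,0]
  ]
}}

```text
clock: 2.55
eef_pos: [480.4, 230.5, 349.0]
tool_rot: [3.141, -0.001, 0.194]
force: [0.7, -0.5, 0.3]
width: 85.7
```

```bash
python3 -c "
from h import *
go((468.3,283.4,200,.196),(468.3,283.4,110,.196))"
```

```text
at [480.4 230.5 349. ] yaw 0.194 w 85.7 F [ 0.7 -0.5  0.3] t 2.55
(468.3, 283.4, 200, 0.196) -> [-0.18 -5.43 14.9 ] -0.1 rows 3.2
(468.3, 283.4, 110, 0.196) -> [-0.19 -5.44 23.9 ] -0.1 rows 4.9
```

Call:
{"name": "play_rows", "arguments": {
  "series": [
    [-0.1,-2,4.5,0,0],
    [-0.2,-4,9,0,0],
    [-0.2,-5.5,13.5,0,0],
    [-0.2,-5.5,18,0,0],
    [-0.2,-5.5,22,0,0],
    [-0.2,-5.5,23,0,0],
    [-0.2,-5.5,23,0,0]
  ]
}}

```text
clock: 3.25
eef_pos: [466.6, 282.4, 119.1]
tool_rot: [3.139, 0.003, 0.195]
force: [-0.2, -0.2, 0.7]
width: 85.1
```

```bash
python3 -c "
from h import *
c=cam('wrist'); save('w2.png',c[0],1)
print(proj(c,[(468.6,284,z) for z in (0,33,60)]))
go((468.6,284,20,.196))"
```

```text
[[319.2058967  233.6924463 ]
 [319.06666548 246.77275762]
 [318.92006872 260.54503812]]
at [467.5 283.6 120.7] yaw 0.195 w 85.5 F [-0.6 -1.  -0.1] t 3.3
(468.6, 284, 20, 0.196) -> [ 0.11 -0.02 10.07] -0.1 rows 2.0
```

View pics/w2.png

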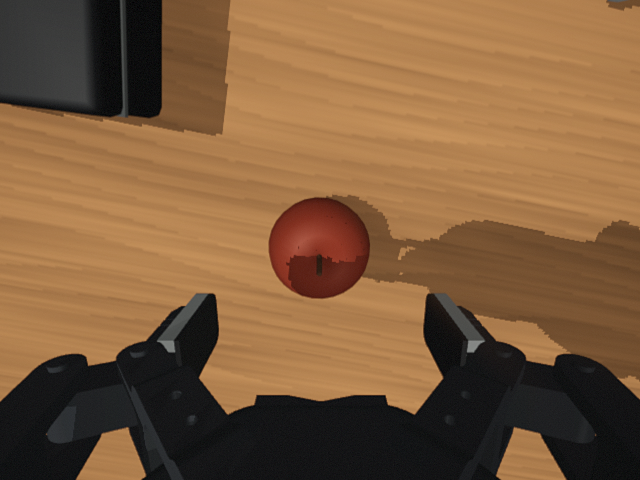

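The apple sits at (319,247), midway between the pads and where I computed it. I'm descending and will close only partway, to keep the squeeze below the bruising force.

Call:
{"name": "play_rows", "arguments": {
  "series": [
    [0.1,0,4,0,0],
    [0.1,0,7,0,0],
    [0.1,0,9,0,0],
    [0.1,0,10,0,0],
    [0.1,0,10,0,0],
    [0.1,0,10,0,0.2],
    [0.1,0,10,0,0.2],
    [0.1,0,10,0,0.2]
  ]
}}

```text
clock: 4.1
eef_pos: [468.3, 284.8, 21.5]
tool_rot: [-3.141, -0.002, 0.196]
force: [0.0, -0.2, 0.3]
width: 68.6
```

Call:
{"name": "play_rows", "arguments": {
  "series": [
    [0,0,0,0,0.23],
    [0,0,0,0,0.23],
    [0,0,0,0,0.23],
    [0,0,0,0,0.23]
  ]
}}

```text
clock: 4.5
eef_pos: [467.8, 284.2, 20.4]
tool_rot: [3.141, -0.0, 0.196]
force: [1.7, -2.9, 2.2]
width: 65.9
```

Call:
{"name": "play_rows", "arguments": {
  "series": [
    [0,0,0,0,0.26],
    [0,0,0,0,0.26],
    [0,0,0,0,0.26],
    [0,0,0,0,0.26]
  ]
}}

```text
clock: 4.9
eef_pos: [468.0, 284.1, 21.0]
tool_rot: [3.141, -0.001, 0.196]
force: [0.7, -3.4, 9.6]
width: 63.7
```

Call:
{"name": "play_rows", "arguments": {
  "series": [
    [0,0,-0.3,0,0.26],
    [0,0,-0.8,0,0.26],
    [0,0,-1.6,0,0.26],
    [0,0,-2.5,0,0.26],
    [0,0,-2.5,0,0.26],
    [0,0,-2.5,0,0.26]
  ]
}}

```text
clock: 5.5
eef_pos: [467.7, 284.7, 45.7]
tool_rot: [-3.141, -0.001, 0.196]
force: [-0.8, 0.7, -1.2]
width: 63.7
```

```bash
python3 -c "
from h import *
c=cam('wrist'); save('w3.png',c[0][120:400],1)
t=bw([(0,-85,6)])[0]; print(t)
go((468,284,330,.196),(460,100,330,.196),(t[0],t[1],330,.196))"
```

```text
[ 452.44063472 -186.32340066    6.        ]
at [467.5 284.4  45.4] yaw 0.196 w 63.9 F [-0.7 -0.4 -1.6] t 5.55
(468, 284, 330, 0.196) -> [  0.05   0.05 -28.46] 0.0 rows 5.7
(460, 100, 330, 0.196) -> [ -4.32  17.94 -28.46] 0.0 rows 6.8
(np.float64(452.4406347220711), np.float64(-186.32340066477983), 330, 0.196) -> [-10.65  45.88 -28.47] 0.0 rows 11.0
```

View pics/w3.png

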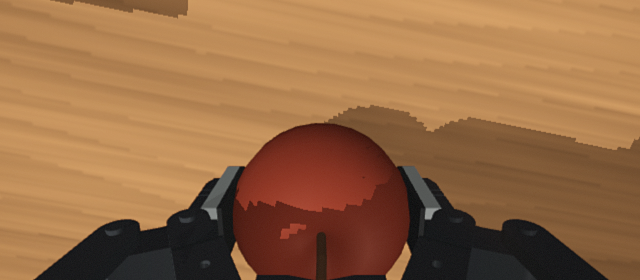

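The apple is held squarely between the pads, about 1.3 N of weight on the wrist.

Call:
{"name": "play_rows", "arguments": {
  "series": [
    [0,0,-1,0,0.26],
    [0,0,-3,0,0.26],
    [0,0,-6,0,0.26],
    [0,0,-9.5,0,0.26],
    [0,0.5,-13,0,0.26],
    [0,2,-16.5,0,0.26],
    [-0.5,4,-20,0,0.26],
    [-1,7,-22.5,0,0.26]
  ]
}}

```text
clock: 6.35
eef_pos: [471.1, 215.1, 273.0]
tool_rot: [-3.14, -0.003, 0.2]
force: [0.5, -0.4, -0.8]
width: 63.8
```

Call:
{"name": "play_rows", "arguments": {
  "series": [
    [-0.5,3.5,-1,0,0.26],
    [-1.4,7,-2,0,0.26],
    [-2.3,10.5,-2,0,0.26],
    [-3.2,14,-2,0,0.26],
    [-4.1,17.5,-2,0,0.26],
    [-5,21,-2,0,0.26],
    [-6,24.5,-2,0,0.26],
    [-7,28,-2,0,0.26]
  ]
}}

```text
clock: 7.15
eef_pos: [456.6, -75.7, 290.7]
tool_rot: [3.141, -0.0, 0.197]
force: [0.5, 0.3, -1.3]
width: 64.0
```

```bash
python3 -c "
from h import *
t=bw([(0,-85,6)])[0]; print(t)
go((t[0],t[1],290,t[2]*0+.196),(t[0],t[1],60,.196))"
```

```text
[ 452.44063472 -186.32340066    6.        ]
at [456.6 -75.7 290.7] yaw 0.197 w 64.0 F [ 0.5  0.3 -1.3] t 7.15
(np.float64(452.4406347220711), np.float64(-186.32340066477983), 290, np.float64(0.196)) -> [-2.57 10.77  0.07] 0.0 rows 2.2
(np.float64(452.4406347220711), np.float64(-186.32340066477983), 60, 0.196) -> [-2.57 10.77 23.07] 0.0 rows 5.1
```

Call:
{"name": "play_rows", "arguments": {
  "series": [
    [-0.8,3.5,0,0,0.26],
    [-1.6,7,0,0,0.26],
    [-2.3,9.5,0,0,0.26],
    [-2.6,10.8,0,0,0.26],
    [-2.6,10.8,0,0,0.26],
    [-2.6,10.8,2,0,0.26],
    [-2.6,10.8,5,0,0.26],
    [-2.6,10.8,8,0,0.26]
  ]
}}

```text
clock: 7.95
eef_pos: [453.6, -183.1, 210.1]
tool_rot: [-3.141, -0.002, 0.199]
force: [0.0, -1.0, -1.6]
width: 64.1
```

```bash
python3 -c "
from h import *
t=bw([(0,-85,6)])[0]
c=cam('wrist'); save('w4.png',c[0],1)
go((t[0],t[1],60,.196),(t[0],t[1],27,.196))"
```

```text
at [ 450.5 -182.2  205.7] yaw 0.199 w 63.8 F [-1.8  1.3 -4.4] t 8.0
(np.float64(452.4406347220711), np.float64(-186.32340066477983), 60, 0.196) -> [ 0.19  0.52 14.56] 0.2 rows 2.9
(np.float64(452.4406347220711), np.float64(-186.32340066477983), 27, 0.196) -> [ 0.21  0.54 17.86] 0.2 rows 3.6
```

View pics/w4.png

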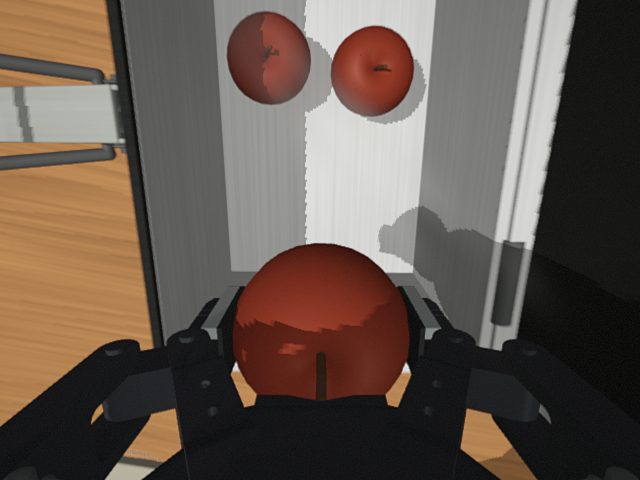

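Plenty of room beside the two kept apples at (269,58) and (372,70); the held apple is centred across the bin. I'm lowering it.

Call:
{"name": "play_rows", "arguments": {
  "series": [
    [0,0,2.5,0,0.26],
    [0,0,5.5,0,0.26],
    [0,0,8.5,0,0.26],
    [0,0,11.5,0,0.26],
    [0,0,14,0,0.26],
    [0,0,16,0,0.26],
    [0,0,16.5,0,0.26],
    [0,0,16.5,0,0.26]
  ]
}}

```text
clock: 8.8
eef_pos: [453.3, -184.1, 45.4]
tool_rot: [-3.141, 0.0, 0.198]
force: [0.1, -0.2, -0.4]
width: 63.9
```

Call:
{"name": "play_rows", "arguments": {
  "series": [
    [0,0,0.3,0,0.26],
    [0,0,0.6,0,0.26],
    [0,0,0.9,0,0.26],
    [0,0,1.2,0,0.26],
    [0,0,1.2,0,0.26],
    [0,0,1.2,0,0.26]
  ]
}}

```text
clock: 9.4
eef_pos: [452.8, -185.4, 33.2]
tool_rot: [-3.142, 0.0, 0.196]
force: [-0.2, 0.3, -2.1]
width: 63.8
```

Call:
{"name": "play_rows", "arguments": {
  "series": [
    [0,0,0.2,0,0.26],
    [0,0,0.4,0,0.26],
    [0,0,0.5,0,0.26],
    [0,0,0.5,0,0.26]
  ]
}}

```text
clock: 9.8
eef_pos: [452.7, -185.3, 28.1]
tool_rot: [-3.141, 0.0, 0.196]
force: [1.0, -0.6, -1.4]
width: 63.8
```

Call:
{"name": "play_rows", "arguments": {
  "series": [
    [0,0,0.1,0,0.26],
    [0,0,0.15,0,0.26],
    [0,0,0.15,0,0.26]
  ]
}}

```text
clock: 10.1
eef_pos: [453.0, -185.4, 27.0]
tool_rot: [3.141, -0.0, 0.196]
force: [-0.3, 1.0, 3.0]
width: 63.8
```

Contact at the predicted height (27 mm). I'm opening slowly and withdrawing.

Call:
{"name": "play_rows", "arguments": {
  "series": [
    [0,0,0,0,0.24],
    [0,0,0,0,0.22],
    [0,0,0,0,0.2],
    [0,0,0,0,0.15],
    [0,0,0,0,0.1],
    [0,0,0,0,0.05],
    [0,0,0,0,0.05],
    [0,0,0,0,0.05]
  ]
}}

```text
clock: 10.9
eef_pos: [452.9, -185.4, 26.8]
tool_rot: [3.142, -0.0, 0.196]
force: [0.9, 0.6, -0.9]
width: 81.2
```

Call:
{"name": "play_rows", "arguments": {
  "series": [
    [0,0,-0.5,0,0.05],
    [0,0,-1.5,0,0.05],
    [0,0,-3,0,0.05],
    [0,0,-5,0,0.05],
    [0,0,-8.5,0,0.05],
    [0,0,-13,0,0.05],
    [0,0,-18,0,0.05],
    [0,0,-23,0,0.05]
  ]
}}

```text
clock: 11.7
eef_pos: [452.2, -185.1, 259.5]
tool_rot: [3.141, -0.0, 0.197]
force: [0.4, -1.6, -0.4]
width: 80.9
```

```bash
python3 -c "
from h import *
import pickle
c=cam('wrist'); save('w5.png',c[0],1.25); pickle.dump(c,open('w5.pkl','wb'))
p=np.load('bin.npy')
go((p[0],p[1],450))
def lid(th,y,r,t): return bw([(100-r*np.cos(th)+t*np.sin(th),y,160+r*np.sin(th)+t*np.cos(th))])[0]
for th in (1.4,1.5,1.6,1.7): print(th,(proj(c,[lid(th,-150,200,0),lid(th,-150,200,20),lid(th,-150,100,0)])*1.25).round().tolist())
print(bw([(x,y,0) for x in (100,120,160) for y in(-180,-150,0)]).round())
"
```

```text
at [ 456.7 -186.   267. ] yaw 0.197 w 81.4 F [ 1.9 -0.9  4.8] t 11.75
(np.float64(535.8081735360103), np.float64(-169.74469528389005), 450) -> [  8.29   0.09 -18.2 ] 0 rows 4.0
1.4 [[826.0, 1058.0], [978.0, 1102.0], [624.0, 546.0]]
1.5 [[971.0, 1089.0], [1116.0, 1108.0], [653.0, 549.0]]
1.6 [[1106.0, 1095.0], [1230.0, 1087.0], [680.0, 549.0]]
1.7 [[1218.0, 1074.0], [1312.0, 1043.0], [705.0, 548.0]]
[[ 379. -303.    0.]
 [ 408. -297.    0.]
 [ 555. -268.    0.]
 [ 383. -323.    0.]
 [ 412. -317.    0.]
 [ 559. -287.    0.]
 [ 390. -362.    0.]
 [ 420. -356.    0.]
 [ 567. -327.    0.]]
```

View pics/w5.png

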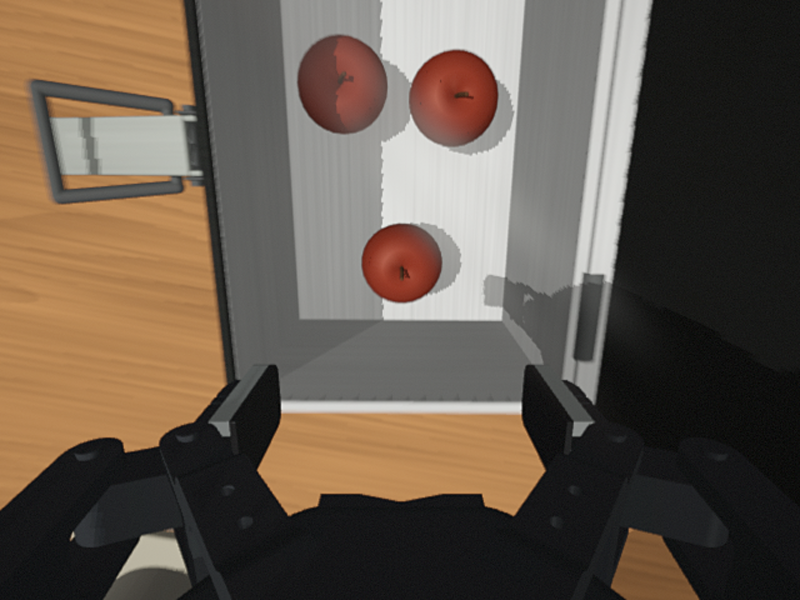

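The apple stands on the floor at (402,262), clear of the two kept ones, and all three are upright. Next comes the lid: rise, close the fingers and go behind it.

Call:
{"name": "play_rows", "arguments": {
  "series": [
    [0.5,0,-5,0,0.5],
    [1,0,-10,0,1],
    [1.5,0,-15,0,1],
    [1.5,1,-19,0,1],
    [1.5,5,-20,0,1],
    [1.5,10,-20,0,1],
    [1.5,15,-20,0,1],
    [1.5,20,-20,0,1]
  ]
}}

```text
clock: 12.55
eef_pos: [506.2, -380.0, 458.0]
tool_rot: [3.141, -0.001, 0.197]
force: [1.5, -0.1, -0.4]
width: -0.2
```

```bash
cat >> h.py <<'E'
def inb(k):
    p=np.load('bin.npy'); return (Ro.from_euler('z',-p[2]).as_matrix()@(np.asarray(k)-[p[0],p[1],0])).round(1)
E
python3 -c "
from h import *
import pickle
W=pickle.load(open('w1.pkl','rb'));V=pickle.load(open('w5.pkl','rb'));g=lambda u,v:(u/1.25,v/1.25)
for a,b in (((286.5,152),(46,141)),((285,122),(38,85)),((288,183),(57,198)),((275,153),(55,147))): print(inb(tri([(W,g(*a)),(V,g(*b))])))
go(); print(inb(status.read_state()['eef_pos']))
c=cam('top'); save('t2.png',c[0][150:400,330:],2)
S=c
def lid(th,y,r,t): return bw([(100-r*np.cos(th)+t*np.sin(th),y,160+r*np.sin(th)+t*np.cos(th))])[0]
for th in (1.4,1.5,1.6,1.7): print(th,((proj(c,[lid(th,150,200,0),lid(th,150,200,20),lid(th,-150,200,0),lid(th,-150,200,20)])-[330,150])*2).round().tolist())
"
```

```text
[-189.7    1.5  147.6]
[-190.2   29.7  144.6]
[-190.2  -28.5  147.5]
[-210.7    1.2  114.4]
at [ 506.2 -380.   458. ] yaw 0.197 w -0.2 F [ 1.5 -0.1 -0.4] t 12.55
[200.4 -70.1 458. ]
1.4 [[397.0, 25.0], [422.0, 20.0], [499.0, 393.0], [527.0, 388.0]]
1.5 [[422.0, 20.0], [446.0, 16.0], [526.0, 388.0], [552.0, 383.0]]
1.6 [[445.0, 16.0], [468.0, 12.0], [551.0, 383.0], [576.0, 378.0]]
1.7 [[468.0, 13.0], [489.0, 10.0], [575.0, 378.0], [597.0, 373.0]]
```

View pics/t2.png

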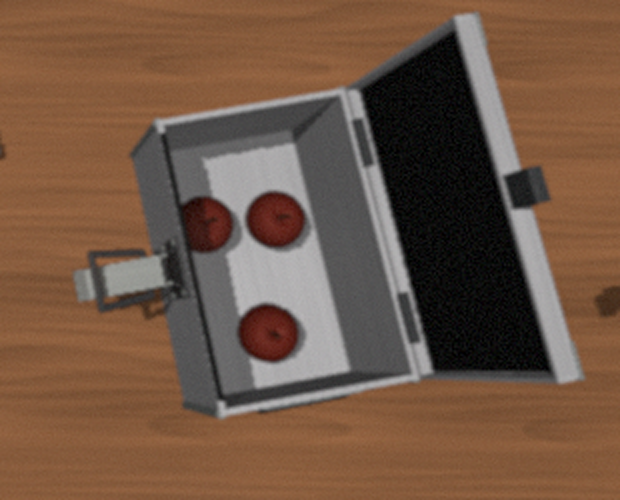

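The lid is at about 1.62 rad (corners (455,22), (480,14), (552,383), (580,378)). The loop rod comes out at bin (-190, 0, 147), 73 mm from the pivot, which fits its limits. Next I push the lid over.

Call:
{"name": "play_rows", "arguments": {
  "series": [
    [0,0,4,0,1],
    [0,0,8.5,0,1],
    [0,0,12,0,1],
    [0,-2,12.1,0,1],
    [0,-5,12.1,0,1],
    [0,-7,12.1,0,1],
    [0,-9.4,12.1,0,1],
    [0,-9.4,12.1,0,1]
  ]
}}

```text
clock: 13.4
eef_pos: [487.8, -283.2, 337.0]
tool_rot: [-3.141, -0.0, 0.201]
force: [0.2, -0.2, -0.1]
width: 0.0
```

Call:
{"name": "play_rows", "arguments": {
  "series": [
    [0,-1.7,0.2,0,1],
    [0,-3.3,0.5,0,1],
    [0,-4.9,1,0,1],
    [0,-6.4,1.7,0,1],
    [0,-7.8,2.4,0,1],
    [0,-9.2,3.4,0,1],
    [0,-10.5,4.5,0,1],
    [0,-11.7,5.7,0,1]
  ]
}}

```text
clock: 14.2
eef_pos: [466.1, -172.0, 279.3]
tool_rot: [3.14, -0.002, 0.196]
force: [0.4, -0.3, 1.4]
width: 0.0
```

```bash
python3 -c "
from h import *
go(); print(inb(status.read_state()['eef_pos']))"
```

```text
at [ 466.1 -172.   279.3] yaw 0.196 w 0.0 F [ 0.4 -0.3  1.4] t 14.2
[-11.3 -68.8 279.3]
```

Call:
{"name": "play_rows", "arguments": {
  "series": [
    [0,-1,1.3,0,1],
    [0,-1.9,2.6,0,1],
    [0,-2.6,4.1,0,1],
    [0,-3.2,5.6,0,1],
    [0,-3.6,6.8,0,1],
    [0,-3.8,7.6,0,1],
    [0,-3.9,8.1,0,1],
    [0,-3.9,8.3,0,1]
  ]
}}

```text
clock: 15.0
eef_pos: [457.8, -133.6, 195.6]
tool_rot: [-3.141, 0.0, 0.196]
force: [-0.7, 0.6, 0.5]
width: -0.1
```

Call:
{"name": "play_rows", "arguments": {
  "series": [
    [0,0,0.2,0,1],
    [0,0,0.4,0,1],
    [0,0,0.5,0,1],
    [0,0,0.5,0,1]
  ]
}}

```text
clock: 15.4
eef_pos: [457.8, -133.3, 192.2]
tool_rot: [3.141, -0.0, 0.196]
force: [-2.4, 1.4, 12.5]
width: -0.1
```

The lid is down on its seal. Now I back off and turn the gripper for the loop.

```bash
python3 -c "
from h import *
s=status.read_state(); print(s['qpos'].round(2))
t=bw([(-195,0,290)])[0]
go((t[0],t[1],t[2],1.767))"
```

```text
[ 0.48  0.48 -0.36  2.04  0.26  0.67 -1.43]
at [ 457.8 -133.3  192.2] yaw 0.196 w -0.1 F [-2.4  1.4 12.5] t 15.4
(np.float64(497.774672956322), np.float64(21.510246701029274), np.float64(290.0), 1.767) -> [  6.94 -14.39  -9.79] -90.0 rows 3.7
```

Call:
{"name": "play_rows", "arguments": {
  "series": [
    [0,0,-4,0,0.6],
    [0,0,-8,-2,0.3],
    [2,-3,-9.8,-10,0],
    [4,-7,-9.8,-18,0],
    [6,-10.5,-9.8,-26,0],
    [6.9,-14.4,-9.8,-34,0],
    [6.9,-14.4,-9.8,-42,0],
    [6.9,-14.4,-9.8,-50,0]
  ]
}}

```text
clock: 16.2
eef_pos: [497.5, 22.6, 289.1]
tool_rot: [3.141, -0.0, 1.078]
force: [-0.6, -0.4, -0.8]
width: 85.1
```

Call:
{"name": "play_rows", "arguments": {
  "series": [
    [0,0,0,-8,0],
    [0,0,0,-16,0],
    [0,0,0,-24,0],
    [0,0,0,-32,0],
    [0,0,0,-40,0],
    [0,0,0,-40,0],
    [0,0,0,-40,0]
  ]
}}

```text
clock: 16.9
eef_pos: [497.4, 20.8, 288.8]
tool_rot: [3.142, 0.0, 1.763]
force: [-0.6, -0.2, 0.1]
width: 85.3
```

```bash
python3 -c "
from h import *
import pickle
s=status.read_state(); print(s['qpos'].round(2),inb(s['eef_pos']))
go()
c=cam('wrist'); save('w6.png',c[0],1.25); pickle.dump(c,open('w6.pkl','wb'))
print((proj(c,bw([(-190,0,147),(-190,32,147),(-190,-32,147),(-118,0,172),(-120,0,126)]))*1.25).round())
print(inb(-c[2].T@c[3]))"
```

```text
[ 0.49  0.46 -0.85  1.86  0.41  1.01 -0.34] [-194.4   -0.5  288.8]
at [497.4  20.8 288.8] yaw 1.763 w 85.3 F [-0.6 -0.2  0.1] t 16.9
[[400. 293.]
 [449. 293.]
 [351. 293.]
 [400. 411.]
 [400. 377.]]
[-2.633e+02  3.000e-01  4.200e+02]
```

View pics/w6.png

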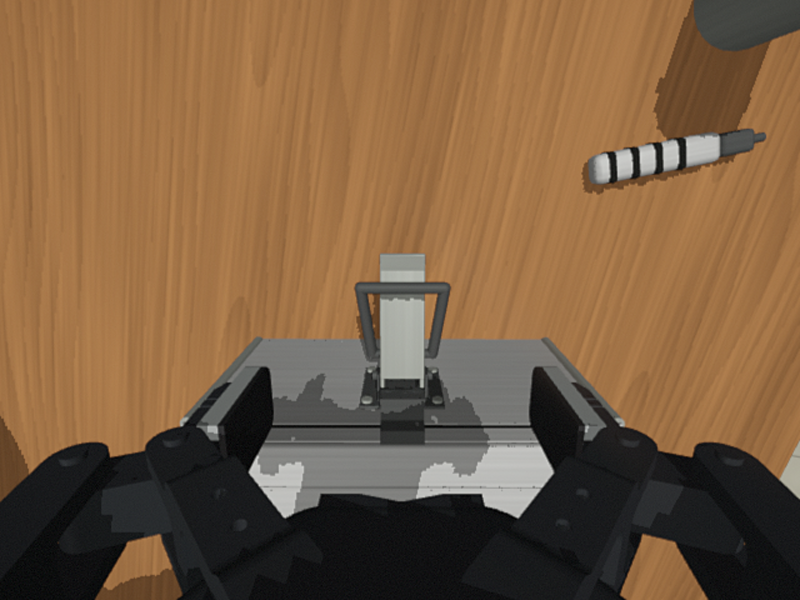

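The lid is shut. The rod runs (356,287)-(450,287), about 2 mm off prediction; the lever plate ends at v≈255 and the rim's front edge is at v≈427.

```bash
python3 -c "
from h import *
import pickle
W,V,X=[pickle.load(open(f,'rb')) for f in('w1.pkl','w5.pkl','w6.pkl')];g=lambda u,v:(u/1.25,v/1.25)
for o in ([(W,g(286.5,152)),(X,g(403,287))],[(V,g(46,141)),(X,g(403,287))],[(W,g(286.5,152)),(V,g(46,141)),(X,g(403,287))]): print('rod',inb(tri(o)))
print('lev end',inb(tri([(W,g(275,153)),(X,g(402,255))])))
for z in(130,140,150): print(inb(atz(X,g(403,287),z)))
print('rim',(proj(X,bw([(-100,0,160),(-100,0,180),(-100,0,170),(-130,0,170),(-120,0,126)]))*1.25).round())
go()"
```

```text
rod [-191.9    1.8  138.8]
rod [-193.     2.1  143.3]
rod [-192.2    1.8  143. ]
lev end [-209.8    1.4  117.7]
[-189.6    2.1  130. ]
[-192.2    2.   140. ]
[-194.7    2.   150. ]
rim [[400. 426.]
 [400. 443.]
 [400. 434.]
 [400. 393.]
 [400. 377.]]
at [497.4  20.9 288.8] yaw 1.764 w 85.5 F [ 0.7 -0.3 -0.5] t 16.95
```

Call:
{"name": "play_rows", "arguments": {
  "series": [
    [-0.2,0.2,4,0,0],
    [-0.2,0.2,8,0,0],
    [-0.2,0.2,11.5,0,0],
    [-0.2,0.2,14,0,0],
    [-0.2,0.2,15.5,0,0],
    [-0.2,0.2,15.7,0,0],
    [-0.2,0.2,15.7,0,0],
    [-0.2,0.2,15.7,0,0.15]
  ]
}}

```text
clock: 17.75
eef_pos: [500.5, 19.9, 132.8]
tool_rot: [3.14, 0.0, 1.767]
force: [-0.0, 0.1, 0.1]
width: 73.4
```

Call:
{"name": "play_rows", "arguments": {
  "series": [
    [0,0,0,0,0.2],
    [0,0,0,0,0.24],
    [0,0,0,0,0.28],
    [0,0,0,0,0.3],
    [0,0,0,0,0.32],
    [0,0,0,0,0.32]
  ]
}}

```text
clock: 18.35
eef_pos: [498.7, 20.0, 131.7]
tool_rot: [-3.14, -0.0, 1.767]
force: [-5.8, 2.4, 2.8]
width: 60.4
```

```bash
python3 -c "
from h import *
s=status.read_state(); print(inb(s['eef_pos'])); go()
c=cam('wrist'); save('w7.png',c[0],1.25)
for dz in (0,6,12,18): print((proj(c,[s['eef_pos']+[0,0,dz]])*1.25).round())"
```

```text
[-193.3    0.6  131.7]
at [498.7  20.  131.7] yaw 1.767 w 60.4 F [-5.8  2.4  2.8] t 18.35
[[398. 390.]]
[[398. 399.]]
[[398. 409.]]
[[398. 419.]]
```

View pics/w7.png

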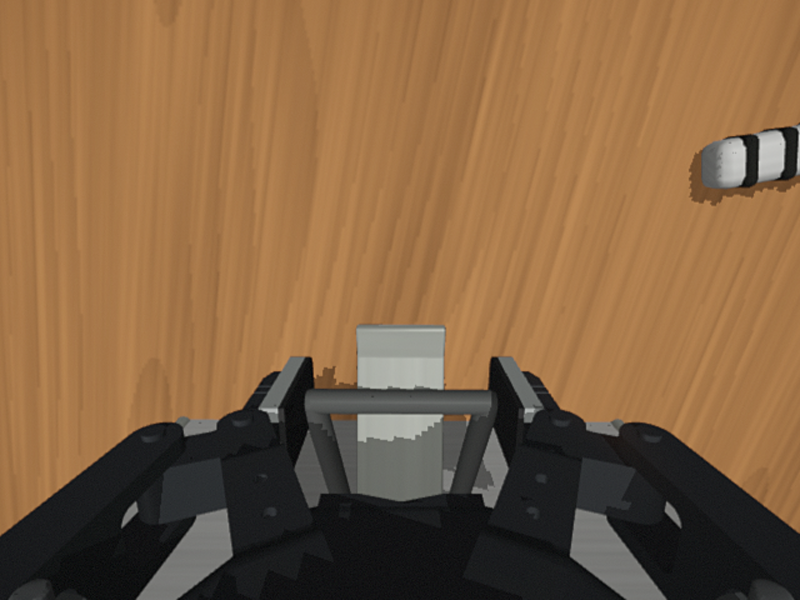

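The rod is held between the pads at v≈401, which puts it about 8 mm above the TCP. I'm swinging it up along the arc.

Call:
{"name": "play_rows", "arguments": {
  "series": [
    [-0.4,0.1,-0.8,0,0.32],
    [-0.95,0.1,-1.55,0,0.32],
    [-1.4,0.1,-2.35,0,0.32],
    [-1.95,0.1,-3.1,0,0.32],
    [-2.6,0.1,-3.75,0,0.32],
    [-3.3,0.1,-4.35,0,0.32],
    [-3.3,0.1,-4.35,0,0.32]
  ]
}}

```text
clock: 19.1
eef_pos: [505.9, -15.4, 175.4]
tool_rot: [-3.138, 0.002, 1.765]
force: [-5.6, -2.4, -6.2]
width: 60.5
```

Call:
{"name": "play_rows", "arguments": {
  "series": [
    [-0.8,0,-0.35,0,0.32],
    [-1.65,0,-0.65,0,0.32],
    [-2.4,0,-0.8,0,0.32],
    [-3.2,0,-0.85,0,0.32],
    [-3.7,0,-0.85,0,0.32],
    [-4.2,0,-0.85,0,0.32],
    [-4.2,0,-0.85,0,0.32]
  ]
}}

```text
clock: 19.8
eef_pos: [516.1, -54.5, 184.0]
tool_rot: [3.14, 0.0, 1.766]
force: [0.1, -0.3, 0.1]
width: 58.0
```

```bash
python3 -c "
from h import *
s=status.read_state(); print(inb(s['eef_pos'])); go()
c=cam('wrist'); save('w8.png',c[0],1.25)
for dz in (0,6,8.5,12,18): print((proj(c,[s['eef_pos']+[0,0,dz]])*1.25).round())
print((proj(c,bw([(-118,2,174),(-128,2,178),(-110,2,182)]))*1.25).round())"
```

```text
[-116.9    3.2  184. ]
at [516.1 -54.5 184. ] yaw 1.766 w 58.0 F [ 0.1 -0.3  0.1] t 19.8
[[398. 390.]]
[[398. 399.]]
[[398. 403.]]
[[398. 409.]]
[[398. 419.]]
[[395. 374.]
 [395. 352.]
 [395. 406.]]
```

View pics/w8.png

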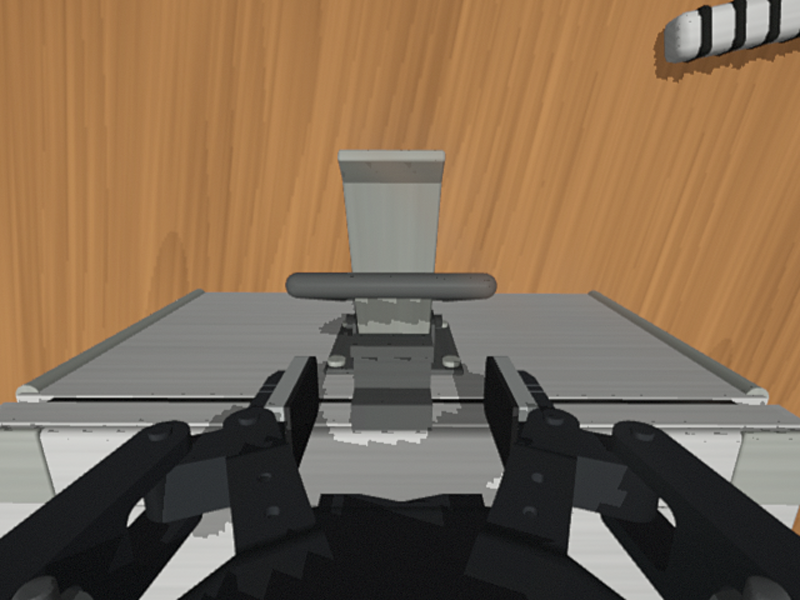

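The rod slipped out of a grip that was too light: it now lies at (286..496, 286), the fingers are empty (width 58), and the keeper is free. I'll locate the rod from its apparent length and grip it harder.

```bash
cat > r.py <<'E'
from h import *
def rodpos(c,uvs):  # the two rod ends px in raw picture
    o,_=ray(c,(0,0)); (a,b)=[np.linalg.inv(c[1])@np.array([u,v,1]) for u,v in uvs]
    k=64/np.linalg.norm(a-b); m=(a+b)/2*k; return inb(c[2].T@m+o)
E
python3 -c "
from r import *
import pickle
X=pickle.load(open('w6.pkl','rb')); g=lambda u,v:(u/1.25,v/1.25)
print('w6',rodpos(X,[g(356,287),g(450,287)]))
c=cam('wrist'); pickle.dump(c,open('w8.pkl','wb'))
r=rodpos(c,[g(286,286),g(496,286)]); print('now',r, 'rel',-120-r[0],r[2]-126)
for d in(206,214): print(rodpos(c,[g(391-d/2,286),g(391+d/2,286)]))
# point on arc: sight ray of rod centre, distances from the pivot
o,d=ray(c,g(391,286)); 
for k in np.arange(100,180,8.): P=inb(o+d*k); print(P,'dist',round(np.hypot(P[0]+120,P[2]-126),1))
o,d=ray(c,g(391,152)); print('leverend')
for k in np.arange(160,260,10.): P=inb(o+d*k); print(P,'dist',round(np.hypot(P[0]+120,P[2]-126),1))
"
```

```text
w6 [-190.6    2.1  134. ]
now [-154.3    0.8  187. ] rel 34.30000000000001 61.0
[-153.6    0.8  184.5]
[-154.9    0.9  189.4]
[-162.1    1.5  218.1] dist 101.3
[-160.1    1.3  210.3] dist 93.4
[-158.2    1.1  202.6] dist 85.6
[-156.2    1.   194.8] dist 77.7
[-154.3    0.8  187.1] dist 70.1
[-152.3    0.6  179.3] dist 62.3
[-150.4    0.5  171.5] dist 54.7
[-148.4    0.3  163.8] dist 47.3
[-146.5    0.2  156. ] dist 40.0
[-144.5    0.   148.3] dist 33.1
leverend
[-195.1    0.2  146.5] dist 77.8
[-195.6    0.   136. ] dist 76.3
[-196.2   -0.2  125.5] dist 76.2
[-196.7   -0.4  114.9] dist 77.5
[-197.2   -0.6  104.4] dist 80.2
[-197.8   -0.8   93.8] dist 84.2
[-198.3   -1.    83.3] dist 89.2
[-198.9   -1.2   72.8] dist 95.2
[-199.4   -1.4   62.2] dist 101.9
[-199.9   -1.6   51.7] dist 109.1
```

Call:
{"name": "play_rows", "arguments": {
  "series": [
    [0,0,-2,0,0.2],
    [0,0,-4,0,0],
    [1.5,-0.2,-4.5,0,0],
    [3.7,-0.2,-4.5,0,0],
    [3.7,-0.2,-3,0,0],
    [3.7,-0.2,0,0,0],
    [3.7,-0.2,1.1,0,0],
    [3.7,-0.2,1.1,0,0]
  ]
}}

```text
clock: 20.7
eef_pos: [504.5, -16.9, 171.3]
tool_rot: [-3.138, -0.001, 1.769]
force: [0.3, 0.0, -0.3]
width: 85.5
```

```bash
python3 -c "
from r import *
s=status.read_state(); print(inb(s['eef_pos'])); go()
c=cam('wrist'); g=cv2.cvtColor(c[0],cv2.COLOR_RGB2GRAY).astype(int)
print('cols v 296..352 at u=260,320,380'); 
for v in range(270,400,4): print(v,c[0][v,258].tolist(),c[0][v,322].tolist(),c[0][v,376].tolist())
for dz in (6,10,14,18): print((proj(c,[s['eef_pos']+[0,0,dz]])).round())
"
```

```text
[-156.    -0.9  171.3]
at [504.5 -16.9 171.3] yaw 1.769 w 85.5 F [ 0.3  0.  -0.3] t 20.7
cols v 296..352 at u=260,320,380
270 [177, 128, 79] [140, 144, 137] [171, 123, 76]
274 [174, 127, 79] [141, 144, 137] [165, 118, 73]
278 [137, 129, 119] [141, 145, 138] [157, 118, 88]
282 [130, 131, 128] [141, 144, 137] [130, 129, 127]
286 [131, 132, 130] [140, 143, 136] [128, 127, 125]
290 [132, 132, 129] [141, 144, 137] [129, 129, 126]
294 [130, 131, 130] [140, 144, 137] [126, 127, 124]
298 [131, 132, 129] [141, 145, 138] [129, 129, 126]
302 [129, 129, 126] [141, 145, 137] [129, 129, 126]
306 [130, 130, 128] [140, 144, 135] [128, 129, 126]
310 [130, 130, 128] [140, 143, 136] [40, 39, 39]
314 [129, 129, 126] [141, 144, 137] [35, 35, 34]
318 [42, 42, 41] [139, 144, 136] [33, 34, 33]
322 [37, 36, 34] [133, 136, 129] [38, 38, 38]
326 [29, 30, 30] [98, 99, 95] [37, 37, 37]
330 [68, 69, 68] [65, 65, 64] [62, 63, 62]
334 [82, 85, 82] [80, 82, 80] [76, 78, 76]
338 [96, 98, 96] [100, 102, 100] [98, 101, 98]
342 [90, 92, 90] [93, 95, 93] [90, 91, 90]
346 [82, 83, 83] [85, 87, 85] [85, 86, 86]
350 [86, 87, 85] [37, 36, 36] [75, 76, 74]
354 [87, 87, 85] [35, 36, 35] [88, 87, 85]
358 [88, 89, 87] [32, 32, 34] [84, 84, 83]
362 [86, 88, 86] [32, 34, 34] [57, 57, 56]
366 [87, 88, 86] [32, 30, 32] [38, 39, 36]
370 [85, 87, 85] [36, 37, 36] [33, 32, 32]
374 [88, 90, 87] [36, 37, 36] [53, 57, 54]
378 [85, 85, 84] [54, 57, 54] [85, 85, 82]
382 [88, 89, 87] [54, 56, 55] [85, 84, 83]
386 [83, 83, 82] [54, 57, 55] [84, 83, 82]
390 [87, 87, 86] [54, 56, 54] [87, 86, 85]
394 [77, 78, 75] [57, 57, 56] [76, 77, 75]
398 [27, 27, 31] [53, 53, 54] [25, 27, 29]
[[319. 319.]]
[[318. 324.]]
[[318. 330.]]
[[318. 335.]]
```

```bash
python3 -c "
from r import *
c=cam('wrist'); g=cv2.cvtColor(c[0],cv2.COLOR_RGB2GRAY).astype(int)
print(g[338,200:250].tolist()); print(g[338,385:440].tolist())
save('w9.png',c[0][230:420,150:490],2)
import pickle; pickle.dump(c,open('w9.pkl','wb'))"
```

```text
[13, 14, 12, 17, 16, 13, 18, 14, 17, 12, 12, 15, 20, 18, 12, 18, 12, 23, 75, 89, 88, 85, 88, 88, 86, 88, 85, 86, 88, 87, 88, 86, 87, 88, 89, 87, 73, 75, 81, 86, 88, 90, 86, 90, 92, 93, 92, 94, 91, 93]
[97, 95, 95, 97, 97, 97, 96, 97, 96, 96, 88, 96, 98, 96, 91, 89, 85, 83, 78, 70, 64, 85, 88, 87, 88, 86, 85, 85, 84, 89, 125, 130, 129, 128, 126, 129, 129, 131, 133, 63, 16, 17, 16, 19, 16, 17, 21, 14, 21, 20, 19, 18, 18, 17, 19]
```

```bash
python3 -c "
from r import *
import pickle
c=pickle.load(open('w9.pkl','rb')); V=pickle.load(open('w8.pkl','rb'))
print(rodpos(c,[(236,338),(405,338)]), inb(status.read_state()['eef_pos']))
print(inb(tri([(c,(320.5,338)),(V,(391/1.25,286/1.25))])))"
```

```text
[-152.9    1.   187.4] [-155.6    0.9  173.1]
[-155.4    0.9  191.5]
```

Call:
{"name": "play_rows", "arguments": {
  "series": [
    [-0.1,0,0,0,0.2],
    [-0.1,0,0,0,0.3],
    [-0.1,0,0,0,0.45],
    [-0.1,0,0,0,0.6],
    [-0.1,0,0,0,0.6],
    [-0.1,0,0,0,0.6]
  ]
}}

```text
clock: 21.4
eef_pos: [506.3, -18.6, 172.9]
tool_rot: [3.141, -0.0, 1.767]
force: [-3.0, 1.0, 3.5]
width: 61.4
```

```bash
python3 -c "
from r import *
s=status.read_state(); print(inb(s['eef_pos'])); go()
c=cam('wrist'); g=cv2.cvtColor(c[0],cv2.COLOR_RGB2GRAY).astype(int)
print(g[300:370:2,260].tolist()); print(g[300:370:2,376].tolist())
for v in (330,338): print(g[v,200:260:2].tolist(), g[v,385:440:2].tolist())"
```

```text
[-154.     0.5  172.9]
at [506.3 -18.6 172.9] yaw 1.767 w 61.4 F [-3.   1.   3.5] t 21.4
[90, 89, 93, 50, 35, 38, 40, 29, 35, 60, 72, 80, 89, 94, 99, 97, 93, 90, 79, 78, 88, 87, 89, 90, 90, 88, 90, 90, 86, 88, 91, 90, 86, 88, 91]
[131, 132, 95, 32, 37, 37, 35, 35, 34, 52, 69, 79, 87, 93, 106, 97, 95, 92, 75, 58, 88, 87, 88, 85, 89, 89, 88, 89, 86, 88, 90, 90, 85, 84, 88]
[32, 31, 31, 33, 27, 22, 54, 120, 123, 147, 186, 94, 56, 52, 17, 19, 15, 15, 17, 26, 93, 93, 97, 96, 95, 96, 96, 95, 97, 95] [99, 97, 99, 97, 97, 97, 95, 58, 45, 18, 17, 19, 18, 18, 22, 44, 54, 67, 184, 115, 116, 126, 69, 23, 29, 29, 26, 29]
[29, 30, 29, 31, 31, 29, 28, 27, 49, 49, 50, 30, 55, 60, 23, 14, 16, 19, 19, 15, 3, 17, 21, 30, 70, 78, 76, 77, 77, 78] [59, 60, 71, 61, 60, 47, 32, 19, 19, 17, 16, 16, 20, 15, 17, 32, 30, 43, 49, 47, 36, 26, 24, 32, 29, 30, 30, 33]
```

Call:
{"name": "play_rows", "arguments": {
  "series": [
    [-0.4,0,-0.25,0,0.6],
    [-0.8,0,-0.45,0,0.6],
    [-1.2,0,-0.6,0,0.6],
    [-1.6,0,-0.65,0,0.6],
    [-2,0,-0.7,0,0.6],
    [-2,0,-0.7,0,0.6]
  ]
}}

```text
clock: 22.05
eef_pos: [510.1, -38.9, 179.9]
tool_rot: [-3.141, 0.0, 1.766]
force: [-2.6, 3.3, -1.2]
width: 60.7
```

```bash
cat > k.py <<'E'
from r import *
s=status.read_state(); print(inb(s['eef_pos'])); go()
c=cam('wrist'); g=cv2.cvtColor(c[0],cv2.COLOR_RGB2GRAY).astype(int)
for u in (262,374): print(g[290:370:2,u].tolist())
E
python3 k.py
```

```text
[-133.3    0.3  179.9]
at [510.1 -38.9 179.9] yaw 1.766 w 60.7 F [-2.6  3.3 -1.2] t 22.05
[55, 55, 55, 54, 54, 53, 52, 50, 48, 50, 30, 50, 67, 63, 85, 94, 101, 98, 93, 91, 87, 72, 90, 92, 89, 90, 91, 88, 88, 87, 108, 42, 12, 44, 97, 93, 92, 96, 95, 92]
[50, 51, 52, 49, 49, 48, 49, 42, 47, 76, 92, 61, 65, 76, 83, 91, 105, 108, 92, 91, 88, 75, 88, 91, 89, 86, 90, 89, 88, 89, 94, 91, 13, 22, 94, 89, 89, 90, 92, 93]
```

Call:
{"name": "play_rows", "arguments": {
  "series": [
    [-0.2,0,-0.2,0,0.6],
    [-0.5,0,-0.3,0,0.6],
    [-0.8,0,-0.3,0,0.6],
    [-1.1,0,-0.3,0,0.6],
    [-1.4,0,-0.3,0,0.6],
    [-1.6,0,-0.3,0,0.6],
    [-1.6,0,-0.3,0,0.6]
  ]
}}

```text
clock: 22.8
eef_pos: [513.1, -54.3, 182.8]
tool_rot: [-3.141, 0.0, 1.767]
force: [-3.2, 1.1, -1.1]
width: 60.7
```

```bash
python3 k.py; python3 -c "
from r import *
import pickle
s=status.read_state();c=cam('wrist');pickle.dump(c,open('w10.pkl','wb'))
for dz in (6,10,14): print(proj(c,[s['eef_pos']+[0,0,dz]]).round())
print(proj(c,bw([(-118,2,174),(-128,2,178),(-110,2,182)])).round())
"
```

```text
[-117.7    0.2  182.8]
at [513.1 -54.3 182.8] yaw 1.767 w 60.7 F [-3.2  1.1 -1.1] t 22.8
[53, 50, 48, 40, 39, 47, 60, 73, 82, 90, 97, 101, 94, 89, 88, 79, 31, 54, 142, 135, 138, 139, 138, 138, 135, 134, 169, 125, 141, 103, 119, 134, 151, 148, 147, 146, 145, 141, 144, 148]
[40, 43, 41, 32, 46, 58, 57, 69, 80, 87, 97, 109, 98, 90, 87, 83, 61, 14, 93, 88, 89, 92, 94, 90, 89, 88, 110, 115, 86, 98, 115, 129, 144, 146, 144, 143, 144, 142, 140, 143]
[[319. 319.]]
[[319. 324.]]
[[318. 330.]]
[[323. 302.]
 [323. 285.]
 [323. 328.]]
```

Call:
{"name": "play_rows", "arguments": {
  "series": [
    [-0.2,0,0,0,0.8],
    [-0.4,0,0,0,0.8],
    [-0.6,0,0,0,0.8],
    [-0.6,0,0,0,0.8]
  ]
}}

```text
clock: 23.3
eef_pos: [514.3, -60.3, 182.5]
tool_rot: [-3.141, -0.001, 1.763]
force: [-3.1, 2.9, -4.0]
width: 61.0
```

```bash
python3 k.py; python3 -c "
from r import *
import pickle
s=status.read_state();c=cam('wrist');pickle.dump(c,open('w11.pkl','wb'));save('w11.png',c[0],1.25)
g=cv2.cvtColor(c[0],cv2.COLOR_RGB2GRAY).astype(int)
for v in (300,305,310,315): print(v,g[v,225:265:2].tolist(), g[v,375:415:2].tolist())
for x in(-116,-120,-124): print(x,proj(c,bw([(x,2,z) for z in(186,189,192,195)]))[:,1].round())
"
```

```text
[-111.5    0.2  182.5]
at [514.3 -60.3 182.5] yaw 1.763 w 61.0 F [-3.1  2.9 -4. ] t 23.3
[47, 41, 44, 72, 79, 57, 71, 80, 86, 96, 100, 95, 91, 86, 78, 96, 140, 136, 133, 131, 187, 145, 136, 104, 195, 201, 210, 211, 146, 146, 142, 140, 143, 147, 146, 143, 145, 144, 145, 145]
[62, 75, 87, 88, 82, 53, 69, 79, 87, 98, 104, 99, 91, 86, 79, 84, 138, 133, 134, 130, 176, 121, 84, 99, 118, 131, 146, 142, 141, 142, 142, 139, 141, 140, 141, 140, 143, 142, 144, 142]
300 [112, 111, 112, 112, 113, 106, 19, 53, 59, 60, 61, 61, 55, 60, 60, 59, 58, 59, 58, 57] [53, 53, 54, 53, 56, 55, 53, 53, 56, 61, 63, 60, 59, 48, 18, 36, 115, 112, 111, 111]
305 [112, 110, 112, 113, 62, 22, 22, 80, 75, 83, 85, 84, 84, 82, 82, 83, 83, 85, 84, 83] [83, 82, 81, 82, 81, 81, 83, 82, 82, 82, 82, 80, 81, 75, 41, 29, 24, 112, 111, 110]
310 [110, 111, 113, 39, 26, 17, 27, 92, 92, 100, 98, 99, 98, 100, 99, 100, 100, 99, 100, 100] [105, 105, 103, 103, 103, 103, 104, 103, 103, 104, 102, 100, 90, 87, 68, 18, 25, 20, 67, 113]
315 [112, 105, 20, 24, 18, 17, 25, 90, 90, 87, 87, 88, 88, 87, 87, 88, 88, 86, 85, 87] [88, 87, 88, 88, 87, 88, 88, 88, 89, 88, 88, 90, 88, 82, 32, 20, 21, 17, 23, 37]
-116 [306. 310. 313. 317.]
-120 [297. 301. 304. 308.]
-124 [288. 291. 294. 298.]
```

Call:
{"name": "play_rows", "arguments": {
  "series": [
    [0,0,0.2,0,0.8],
    [0,0,0.4,0,0.8],
    [0,0,0.6,0,0.8],
    [0,0,0.8,0,0.8],
    [0,0,1,0,0.8],
    [0,0,1,0,0.8]
  ]
}}

```text
clock: 24.0
eef_pos: [514.9, -59.7, 173.6]
tool_rot: [3.14, 0.002, 1.772]
force: [-6.0, 1.9, 3.3]
width: 60.5
```

```bash
python3 k.py; python3 -c "
from r import *
c=cam('wrist')
for x in(-114,-118,-122): print(x,proj(c,bw([(x,2,z) for z in(170,174,178,182,186)]))[:,1].round())
"
```

```text
[-112.     1.   173.6]
at [514.9 -59.7 173.6] yaw 1.772 w 60.5 F [-6.   1.9  3.3] t 24.0
[49, 32, 38, 47, 64, 75, 82, 90, 101, 100, 97, 90, 84, 72, 144, 53, 49, 140, 135, 134, 138, 138, 135, 135, 109, 148, 195, 115, 144, 174, 120, 133, 151, 146, 145, 145, 144, 140, 141, 145]
[82, 49, 32, 45, 53, 69, 78, 86, 99, 105, 100, 93, 87, 81, 88, 116, 12, 106, 137, 122, 89, 101, 89, 90, 88, 86, 132, 102, 87, 98, 113, 128, 142, 145, 143, 142, 142, 142, 140, 141]
-114 [304. 308. 313. 318. 323.]
-118 [295. 300. 304. 309. 314.]
-122 [287. 291. 295. 299. 304.]
```

Call:
{"name": "play_rows", "arguments": {
  "series": [
    [0,0,0.15,0,0.8],
    [0,0,0.3,0,0.8],
    [0,0,0.45,0,0.8],
    [0,0,0.6,0,0.8],
    [0,0,0.6,0,0.8]
  ]
}}

```text
clock: 24.6
eef_pos: [514.9, -59.6, 167.5]
tool_rot: [3.14, 0.002, 1.772]
force: [-6.2, 1.5, 2.2]
width: 60.2
```

```bash
python3 k.py; python3 -c "
from r import *
c=cam('wrist')
for x in(-114,-118,-122): print(x,proj(c,bw([(x,2,z) for z in(170,174,178,182,186)]))[:,1].round())
"
```

```text
[-112.1    1.   167.5]
at [514.9 -59.6 167.5] yaw 1.772 w 60.2 F [-6.2  1.5  2.2] t 24.6
[68, 74, 114, 68, 62, 74, 83, 90, 97, 98, 95, 89, 82, 74, 105, 128, 127, 138, 163, 7, 86, 138, 132, 134, 136, 137, 133, 136, 125, 84, 131, 101, 82, 95, 108, 123, 136, 146, 144, 144]
[73, 71, 80, 89, 53, 68, 77, 86, 96, 104, 99, 93, 85, 81, 69, 130, 128, 130, 162, 52, 17, 100, 111, 103, 88, 91, 92, 89, 88, 86, 100, 132, 81, 90, 102, 116, 128, 141, 144, 141]
-114 [311. 316. 321. 326. 332.]
-118 [302. 307. 311. 316. 322.]
-122 [293. 297. 302. 307. 312.]
```

Call:
{"name": "play_rows", "arguments": {
  "series": [
    [-0.1,0,0.1,0,0.8],
    [-0.1,0,0.2,0,0.8],
    [-0.1,0,0.3,0,0.8],
    [-0.1,0,0.4,0,0.8],
    [-0.1,0,0.4,0,0.8]
  ]
}}

```text
clock: 25.2
eef_pos: [514.9, -59.7, 163.7]
tool_rot: [3.14, 0.0, 1.772]
force: [-8.2, 4.1, 5.1]
width: 60.6
```

```bash
python3 k.py
```

```text
[-112.1    0.9  163.7]
at [514.9 -59.7 163.7] yaw 1.772 w 60.6 F [-8.2  4.1  5.1] t 25.2
[31, 68, 70, 51, 61, 66, 81, 88, 98, 98, 94, 85, 84, 70, 115, 131, 128, 126, 127, 129, 198, 3, 87, 136, 130, 131, 136, 136, 133, 133, 131, 118, 105, 132, 78, 90, 101, 114, 126, 141]
[49, 54, 71, 67, 53, 68, 77, 85, 96, 102, 97, 89, 85, 81, 70, 129, 131, 127, 125, 127, 129, 35, 18, 90, 88, 86, 88, 88, 89, 88, 88, 85, 83, 139, 89, 84, 94, 107, 120, 132]
```

Call:
{"name": "play_rows", "arguments": {
  "series": [
    [0.15,0,0,0,0.8],
    [0.15,0,0.15,0,0.8],
    [0.15,0,0.3,0,0.8],
    [0.15,0,0.4,0,0.8],
    [0.15,0,0.4,0,0.8]
  ]
}}

```text
clock: 25.75
eef_pos: [514.9, -59.5, 160.1]
tool_rot: [3.14, 0.003, 1.772]
force: [-7.1, 0.8, 9.2]
width: 60.6
```

```bash
python3 k.py; python3 -c "
from r import *
c=cam('wrist');save('w12.png',c[0],1.25)
for x in(-114,-118,-122): print(x,proj(c,bw([(x,2,z) for z in(166,170,174,178,182)]))[:,1].round())
"
```

```text
[-112.2    0.9  160.1]
at [514.9 -59.5 160.1] yaw 1.772 w 60.6 F [-7.1  0.8  9.2] t 25.75
[33, 33, 53, 49, 67, 75, 80, 91, 97, 100, 94, 90, 83, 72, 120, 130, 128, 133, 129, 128, 126, 129, 161, 53, 24, 139, 135, 131, 135, 138, 139, 91, 89, 88, 87, 108, 136, 79, 88, 97]
[36, 33, 37, 66, 56, 71, 77, 86, 96, 104, 98, 89, 88, 79, 72, 133, 127, 129, 130, 129, 87, 94, 96, 102, 8, 58, 90, 88, 87, 90, 90, 90, 89, 87, 89, 84, 141, 88, 85, 93]
-114 [315. 320. 325. 331. 337.]
-118 [306. 311. 316. 321. 327.]
-122 [297. 301. 306. 311. 317.]
```

Call:
{"name": "play_rows", "arguments": {
  "series": [
    [0,0,0.1,0,0.8],
    [0,0,0.2,0,0.8],
    [0,0,0.2,0,0.8]
  ]
}}

```text
clock: 26.15
eef_pos: [514.9, -59.5, 158.8]
tool_rot: [3.14, 0.003, 1.772]
force: [-8.8, 0.6, 16.5]
width: 60.1
```

```bash
python3 k.py; python3 -c "
from r import *
c=cam('wrist');save('w13.png',c[0],1.25)"
```

```text
[-112.2    1.   158.8]
at [514.9 -59.5 158.8] yaw 1.772 w 60.1 F [-8.8  0.6 16.5] t 26.15
[34, 34, 37, 48, 64, 77, 81, 90, 98, 100, 94, 88, 85, 71, 118, 133, 130, 130, 132, 129, 128, 127, 131, 167, 31, 120, 137, 132, 125, 89, 90, 94, 88, 87, 89, 102, 140, 79, 88, 99]
[34, 33, 36, 44, 57, 72, 80, 85, 97, 106, 97, 88, 86, 79, 71, 112, 131, 129, 122, 85, 85, 95, 107, 125, 72, 40, 91, 88, 89, 90, 90, 92, 90, 87, 88, 87, 131, 101, 84, 94]
```

View pics/w13.png

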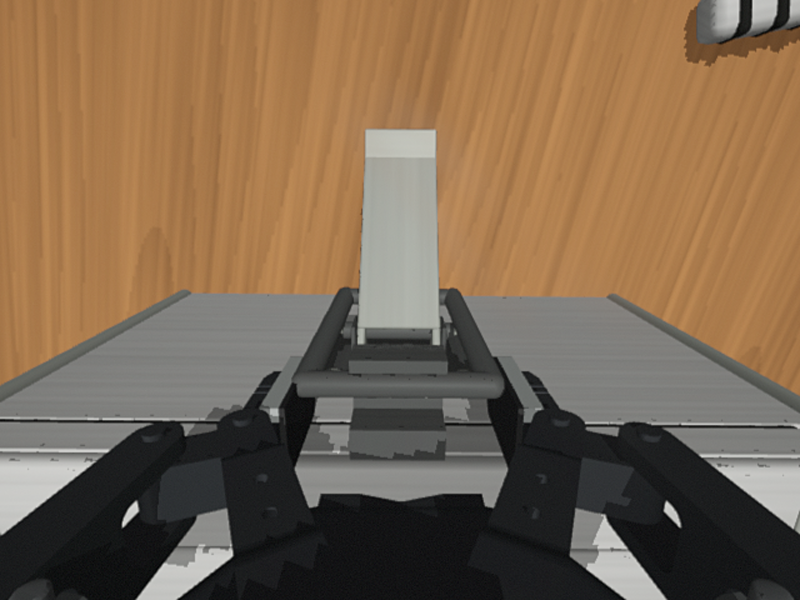

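The rod lies in the trough, at v≈384 between the lip (v≈360) and the block (v≈430), with 16 N pressing it onto the shelf. I'm releasing it and backing up, then turning the tool to press the lever with the back of an open finger.

Call:
{"name": "play_rows", "arguments": {
  "series": [
    [0,0,0,0,0.4],
    [0,0,0,0,0.25],
    [0,0,0,0,0.15],
    [0,0,0,0,0],
    [0,0,0,0,0],
    [0,0,-1,0,0],
    [0,0,-3,0,0],
    [0,0,-6,0,0]
  ]
}}

```text
clock: 27.05
eef_pos: [513.5, -60.3, 216.9]
tool_rot: [-3.139, 0.0, 1.767]
force: [0.5, -0.4, 0.3]
width: 85.3
```

Call:
{"name": "play_rows", "arguments": {
  "series": [
    [0,0,-4,0,0],
    [2,0,-8,0,0],
    [5,0,-11,0,0],
    [7.5,0,-11,0,0],
    [7.5,0,-11,0,0],
    [7.5,0,-11,0,0]
  ]
}}

```text
clock: 27.65
eef_pos: [499.7, 13.5, 327.3]
tool_rot: [3.141, 0.002, 1.768]
force: [-0.2, -0.9, -0.4]
width: 85.8
```

```bash
cat > m.py <<'E'
from r import *
import pickle,sys
s=status.read_state(); print(inb(s['eef_pos'])); go()
c=cam('wrist'); pickle.dump(c,open(sys.argv[1],'wb')); g=cv2.cvtColor(c[0],cv2.COLOR_RGB2GRAY).astype(int)
for x,y,z,n in((-118,2,173,'rod'),(-118,27,173,'rodside'),(-128,2,176,'lip'),(-110,2,180,'block'),(-120,2,126,'pivot'),(-178,2,73,'end.86'),(-209,2,126,'end1.57'),(-200,2,150,'end1.8')): print(n,proj(c,bw([(x,y,z)]))[0].round())
u0=int(proj(c,bw([(-118,2,173)]))[0,0]); v0=int(proj(c,bw([(-118,2,173)]))[0,1])
print('u0,v0',u0,v0)
for du in(0,10,18,22): print(du,[(v,int(g[v,u0+du])) for v in range(max(v0-130,0),v0+30,3)])
E
python3 m.py w14.pkl
```

```text
[-186.8    0.4  327.3]
at [499.7  13.5 327.3] yaw 1.768 w 85.8 F [-0.2 -0.9 -0.4] t 27.65
rod [321. 299.]
rodside [349. 300.]
lip [321. 291.]
block [321. 311.]
pivot [321. 278.]
end.86 [321. 212.]
end1.57 [321. 191.]
end1.8 [321. 205.]
u0,v0 321 299
0 [(169, 115), (172, 111), (175, 110), (178, 107), (181, 107), (184, 106), (187, 107), (190, 113), (193, 134), (196, 174), (199, 171), (202, 170), (205, 153), (208, 155), (211, 155), (214, 156), (217, 155), (220, 156), (223, 155), (226, 157), (229, 158), (232, 156), (235, 158), (238, 157), (241, 158), (244, 158), (247, 159), (250, 160), (253, 159), (256, 159), (259, 160), (262, 161), (265, 161), (268, 161), (271, 162), (274, 162), (277, 80), (280, 30), (283, 44), (286, 48), (289, 81), (292, 62), (295, 95), (298, 72), (301, 84), (304, 67), (307, 44), (310, 56), (313, 82), (316, 83), (319, 79), (322, 167), (325, 127), (328, 125)]
10 [(169, 119), (172, 115), (175, 113), (178, 110), (181, 107), (184, 106), (187, 104), (190, 106), (193, 133), (196, 174), (199, 173), (202, 170), (205, 152), (208, 154), (211, 155), (214, 154), (217, 154), (220, 
[... 996 characters left out ...]
120), (316, 120), (319, 167), (322, 105), (325, 127), (328, 126)]
22 [(169, 121), (172, 121), (175, 123), (178, 120), (181, 118), (184, 116), (187, 118), (190, 119), (193, 120), (196, 123), (199, 124), (202, 123), (205, 128), (208, 131), (211, 130), (214, 129), (217, 128), (220, 128), (223, 126), (226, 126), (229, 128), (232, 131), (235, 130), (238, 129), (241, 127), (244, 126), (247, 122), (250, 125), (253, 131), (256, 120), (259, 90), (262, 53), (265, 51), (268, 52), (271, 51), (274, 47), (277, 46), (280, 41), (283, 41), (286, 28), (289, 27), (292, 66), (295, 96), (298, 71), (301, 79), (304, 84), (307, 83), (310, 107), (313, 120), (316, 122), (319, 115), (322, 106), (325, 128), (328, 127)]
```

The rod is seated (v≈295, between lip edge ~289 and block ~313). The lever end at v≈193 puts the lever at about 1.2 rad. I'm turning the tool back by 90°.

```bash
python3 -c "
from r import *
t=bw([(-257,1.9,140)])[0]; go((*t[:2],220,.197),(*t,.197))"
```

```text
at [499.8  12.8 326.8] yaw 1.766 w 85.2 F [ 0.8 -0.1 -0.3] t 27.7
(np.float64(487.54547989904336), np.float64(82.69009313265187), 220, 0.197) -> [ 7.11  0.17 10.67] 89.9 rows 2.6
(np.float64(487.54547989904336), np.float64(82.69009313265187), np.float64(140.0), 0.197) -> [ 7.12  0.17 18.67] 89.9 rows 4.0
```

Call:
{"name": "play_rows", "arguments": {
  "series": [
    [3,0.1,0,8,0],
    [7.1,0.2,0,16,0],
    [7.1,0.2,2,24,0],
    [7.1,0.2,4,32,0],
    [7.1,0.2,6,40,0],
    [7.1,0.2,8,48,0],
    [7.1,0.2,9,56,0],
    [7.1,0.2,10,64,0]
  ]
}}

```text
clock: 28.5
eef_pos: [487.9, 82.3, 225.4]
tool_rot: [-3.141, 0.002, 0.642]
force: [1.0, -0.2, 1.7]
width: 85.2
```

Call:
{"name": "play_rows", "arguments": {
  "series": [
    [0,0,0,8,0],
    [0,0,0,16,0],
    [0,0,0,24,0],
    [0,0,0,26,0],
    [0,0,0,26,0],
    [0,0,0,26,0]
  ]
}}

```text
clock: 29.1
eef_pos: [488.0, 83.6, 226.6]
tool_rot: [3.141, 0.0, 0.198]
force: [0.8, -0.0, 0.0]
width: 85.6
```

```bash
python3 -c "
from r import *
import pickle
c=pickle.load(open('c0.pkl','rb'))['scene']; s=status.read_state(); print(inb(s['eef_pos'])); go()
n=cam('scene'); pickle.dump(n,open('s2.pkl','wb')); g=cv2.cvtColor(n[0],cv2.COLOR_RGB2GRAY)
P=lambda *o: proj(n,[s['eef_pos']+np.array(bw([o])[0]-bw([(0,0,0)])[0])])[0].round(1)
for dz in (0,30,60,73,90,110): print(dz,P(-57,0,dz),P(57,0,dz),P(75,0,dz))
for dz in range(0,120,6):
    v=int(P(0,0,dz)[1]); u0,v0=P(0,0,dz)
    # walk along the projected jaw axis
    row=[]
    for x in range(-100,101,5):
        u,w=P(x,0,dz); row.append('#' if g[int(w),int(u)]<70 else '.')
    print(dz,''.join(row))
"
```

```text
[-257.8    2.5  226.6]
at [488.   83.6 226.6] yaw 0.198 w 85.6 F [ 0.8 -0.   0. ] t 29.1
0 [360.2 201.2] [324.7 184.6] [319.4 182.1]
30 [360.8 189.7] [324.8 173.5] [319.5 171.1]
60 [361.4 177.9] [324.9 162.1] [319.5 159.8]
73 [361.7 172.7] [325.  157.1] [319.5 154.8]
90 [362.1 165.8] [325.  150.5] [319.5 148.2]
110 [362.5 157.6] [325.1 142.5] [319.6 140.3]
0 ...............................#.........
6 ...........#.................###.........
12 ..........##................####.........
18 .........###................####.........
24 .........###................####.........
30 .........###................####.........
36 .........####...............######.......
42 .........#####..............########.....
48 .......###########...........#########...
54 ......##############.##.....#########....
60 ....#####################.###########....
66 ....##########.###############.######....
72 ....#########################..######....
78 ...##########################..######....
84 ....#################################....
90 .....################################....
96 ......##############################.....
102 ......#......######################......
108 ......#.....####################.........
114 .............##################..........
```

The silhouette shows finger backs at +55 mm up to 36 mm above the TCP, and knuckles flaring to about +78 mm from 42 to 95 mm above it. So I'll push the lever down with the fingertip first, then press it flat with the low-held knuckle side, keeping the body clear of the lip.

Call:
{"name": "play_rows", "arguments": {
  "series": [
    [0,0.8,4,0,0],
    [0,0.8,8,0,0],
    [0,0.8,11,0,0],
    [0,0.9,12.2,0,0],
    [0,1.2,13,0,0],
    [0,1.6,13.8,0,0],
    [0,1.8,14.3,0,0],
    [0,1.8,14.3,0,0]
  ]
}}

```text
clock: 29.95
eef_pos: [492.0, 65.9, 84.0]
tool_rot: [3.141, -0.001, 0.196]
force: [0.2, -0.4, 0.1]
width: 85.7
```

Call:
{"name": "play_rows", "arguments": {
  "series": [
    [0,0.4,0.5,0,0],
    [0,0.9,1.1,0,0],
    [0,1.3,1.6,0,0],
    [0,1.6,1.9,0,0],
    [0,1.6,1.9,0,0]
  ]
}}

```text
clock: 30.45
eef_pos: [494.6, 49.9, 64.3]
tool_rot: [3.141, 0.001, 0.195]
force: [-0.4, 0.1, -0.7]
width: 85.4
```

```bash
python3 -c "
from r import *
s=status.read_state(); print(inb(s['eef_pos'])); go()
c=cam('wrist'); g=cv2.cvtColor(c[0],cv2.COLOR_RGB2GRAY).astype(int)
print(proj(c,bw([(-118,2,173),(-120,2,126),(-200,2,90),(-170,2,60)])).round())
T=cam('top'); h=cv2.cvtColor(T[0],cv2.COLOR_RGB2GRAY).astype(int)
print([ (proj(T,bw([(x,2,z)]))[0].round().tolist()) for x,z in((-118,173),(-199,84),(-165,60))])"
```

```text
[-223.5    2.4   64.3]
at [494.6  49.9  64.3] yaw 0.195 w 85.4 F [-0.4  0.1 -0.7] t 30.45
[[1226.  762.]
 [ 740.  434.]
 [ 389.  349.]
 [ 445.  309.]]
[[416.0, 282.0], [371.0, 293.0], [385.0, 291.0]]
```

Call:
{"name": "play_rows", "arguments": {
  "series": [
    [0,-3,0,0,0],
    [0,-7,0,0,0],
    [0,-11,0,0,0],
    [0,-15,0,0,0],
    [0,-15,0,0,0]
  ]
}}

```text
clock: 31.05
eef_pos: [463.6, 205.6, 65.1]
tool_rot: [-3.136, -0.002, 0.206]
force: [0.5, 0.5, -0.3]
width: 85.3
```

```bash
cat > lev.py <<'E'
from r import *
import pickle
s=status.read_state(); print(inb(s['eef_pos']))
for nm in('top','scene'):
    c=cam(nm); b=pickle.load(open('c0.pkl','rb'))[nm]; I=cv2.cvtColor(c[0],cv2.COLOR_RGB2HSV)
    # bright grey lever: low saturation pixels along bin -x, near y=2, sampled on the lever's face plane for candidate angles
    for th in (0,.1,.2,.4,.6,.8,1.0,1.2,1.4,1.57):
        row=''
        for e in range(10,111,4):
            o=e*np.sin(th)+8*np.cos(th); z=126-e*np.cos(th)+8*np.sin(th)
            u,v=proj(c,bw([(-120-o,2,z)]))[0]; sat=I[int(round(v)),int(round(u)),1]; val=I[int(round(v)),int(round(u)),2]
            row+='%d/%d '%(sat//10,val//10)
        print(nm,th,row)
E
python3 lev.py
```

```text
[-382.2    2.3   65.1]
top 0 0/10 0/10 0/10 0/10 0/10 0/10 0/10 1/11 1/11 1/11 1/10 1/10 1/10 1/10 1/10 1/10 1/10 1/10 1/10 1/10 1/10 1/10 1/10 1/10 1/10 1/10 
top 0.1 0/10 0/10 0/10 0/10 1/11 1/11 1/10 1/10 1/10 1/10 0/11 1/10 1/10 1/10 0/10 0/10 1/10 1/10 0/10 0/10 1/10 1/10 1/10 0/10 0/10 0/10 
top 0.2 0/10 0/10 0/10 1/11 0/10 1/10 1/10 0/11 1/10 1/10 0/10 1/10 1/10 0/10 0/10 1/10 0/10 0/10 0/10 1/10 1/10 1/11 1/11 0/10 0/10 0/10 
top 0.4 0/10 1/11 0/10 0/10 0/11 1/10 1/10 0/10 0/10 1/10 0/11 0/10 1/10 1/10 1/10 0/10 1/10 1/10 1/10 1/10 1/10 1/8 1/7 3/6 2/6 0/6 
top 0.6 0/11 1/11 0/10 0/10 1/10 1/10 0/10 1/10 0/11 0/10 1/10 1/10 0/10 1/10 0/10 0/10 1/8 1/7 1/6 1/7 1/7 4/7 7/6 14/7 14/7 13/7 
top 0.8 0/11 1/11 0/10 0/10 1/10 0/10 1/10 0/10 0/10 1/10 0/10 1/10 0/10 1/10 0/9 1/6 1/7 3/6 7/6 13/7 14/7 13/7 13/8 13/8 13/11 14/12 
top 1.0 0/11 1/11 0/10 1/10 0/10 0/10 0/11 0/10 0/10 0/10 1/10 1/10 1/10 1/8 1/7 2/7 6/6 13/7 14/7 12/7 13/8 14/10 14/12 13/12 13/12 14/12 
top 1.2 0/10 1/11 0/10 1/10 0/10 0/10 0/10 0/10 0/10 0/11 0/11 1/10 0/9 1/8 1/6 6/6 14/7 13/7 12/7 15/9 14/12 14/12 14/1
[... 1029 characters left out ...]
/16 0/16 0/16 0/16 0/16 0/16 0/16 0/15 0/16 0/15 0/14 0/12 0/10 0/9 0/9 0/9 0/9 1/10 3/9 7/9 11/10 12/10 13/10 13/10 12/10 
scene 1.0 0/16 0/16 0/16 0/16 0/16 0/16 0/16 0/15 0/15 0/15 0/14 0/12 0/10 0/10 0/10 0/10 0/10 1/10 5/10 10/10 12/10 12/10 12/10 12/10 12/10 12/10 
scene 1.2 0/16 0/16 0/16 0/16 0/16 0/14 0/14 0/13 0/12 0/12 0/11 0/11 0/10 0/11 0/10 0/10 0/10 0/10 0/10 1/10 5/10 11/10 12/9 12/10 12/10 12/10 
scene 1.4 0/16 0/16 0/16 0/16 0/15 0/14 0/12 0/11 0/10 0/10 0/10 0/10 0/10 0/10 0/10 0/10 0/10 0/10 0/10 0/10 0/10 0/10 0/10 3/10 11/10 12/11 
scene 1.57 0/15 1/16 0/16 0/16 0/14 0/14 0/12 0/11 0/10 0/10 0/10 0/10 0/10 0/10 0/10 0/10 0/10 0/11 0/10 0/10 0/10 0/10 0/10 0/10 0/11 0/11
```

The scene image fits a lever angle of about 0.4 rad, so the fingertip push worked. I'm going low now and pressing with the knuckle side.

Call:
{"name": "play_rows", "arguments": {
  "series": [
    [0,2,2,0,0],
    [0,5,4,0,0],
    [0,9,4,0,0],
    [0,12.5,4,0,0],
    [0,14.5,4,0,0],
    [0,15.3,4,0,0],
    [0,15.8,4,0,0],
    [0,15.8,4,0,0]
  ]
}}

```text
clock: 31.95
eef_pos: [496.0, 42.5, 24.8]
tool_rot: [3.141, 0.0, 0.196]
force: [-0.1, -0.3, 0.4]
width: 85.1
```

Call:
{"name": "play_rows", "arguments": {
  "series": [
    [0,0.2,0,0,0],
    [0,0.4,0,0,0],
    [0,0.6,0,0,0],
    [0,0.8,0,0,0],
    [0,0.8,0,0,0]
  ]
}}

```text
clock: 32.45
eef_pos: [497.8, 35.1, 24.8]
tool_rot: [3.142, -0.0, 0.197]
force: [-0.3, 1.6, -0.1]
width: 85.7
```

```bash
python3 lev.py | grep -v top
```

```text
[-208.3    2.7   24.8]
scene 0 1/5 2/3 0/3 2/3 1/3 4/3 1/3 0/2 2/2 3/2 1/3 3/2 2/3 0/4 0/7 0/8 0/8 0/8 0/9 0/9 0/9 1/9 3/9 11/9 12/9 12/9 
scene 0.1 1/4 2/3 0/3 2/3 1/3 4/3 2/2 0/3 1/3 4/2 6/3 2/3 1/4 0/5 0/6 0/5 1/7 0/8 0/8 1/8 3/8 7/8 10/8 7/8 9/8 9/9 
scene 0.2 1/4 2/3 0/3 0/3 2/3 2/3 2/3 0/3 3/3 2/3 0/3 3/3 1/3 0/3 0/4 1/5 0/5 0/7 0/7 0/7 1/7 0/6 0/6 1/6 4/7 7/6 
scene 0.4 1/4 2/3 1/3 1/4 1/5 3/3 5/3 2/3 0/3 0/4 0/4 1/4 0/3 5/3 4/3 1/3 2/3 1/3 1/3 1/2 1/3 3/2 5/4 10/5 11/8 12/9 
scene 0.6 0/5 2/3 1/3 1/3 0/5 2/4 2/3 2/3 1/5 0/6 0/7 1/3 5/3 1/3 2/4 0/7 0/6 10/9 12/14 12/14 12/16 13/14 12/12 13/12 12/10 12/10 
scene 0.8 0/7 1/4 0/3 1/4 0/5 1/4 1/4 1/3 0/5 0/7 1/7 0/6 2/3 2/2 1/4 0/7 2/11 9/11 12/13 13/17 13/17 12/17 13/17 13/17 13/17 13/17 
scene 1.0 0/7 0/5 1/5 1/4 1/4 0/4 1/4 3/4 1/3 2/3 2/3 0/3 4/3 2/2 0/3 1/3 0/3 4/3 0/3 2/3 5/3 11/7 11/9 12/10 12/11 12/12 
scene 1.2 0/8 1/7 1/6 1/6 1/5 2/4 0/3 1/3 2/3 5/3 1/3 1/3 2/3 2/3 0/3 2/3 2/2 5/3 5/3 1/4 1/4 2/5 1/4 2/4 1/4 2/4 
scene 1.4 0/8 0/8 0/7 0/6 0/5 1/3 2/3 0/3 2/2 2/3 1/3 1/3 2/3 2/4 3/4 0/3 1/4 2/4 1/3 1/3 1/2 4/3 2/2 1/3 5/4 6/3 
scene 1.57 1/7 0/8 1/8 0/6 0/6 0/5 3/4 2/2 0/2 3/3 2/3 2/3 2/3 2/3 1/4 3/4 2/3 1/4 1/4 2/4 1/4 1/4 1/4 1/4 3/4 2/4
```

Call:
{"name": "play_rows", "arguments": {
  "series": [
    [0,0.1,0,0,0],
    [0,0.2,0,0,0],
    [0,0.3,0,0,0],
    [0,0.4,0,0,0],
    [0,0.4,0,0,0]
  ]
}}

```text
clock: 33.05
eef_pos: [498.4, 30.7, 24.7]
tool_rot: [3.141, 0.0, 0.196]
force: [0.2, 0.9, -0.3]
width: 85.4
```

Call:
{"name": "play_rows", "arguments": {
  "series": [
    [0,0.1,0,0,0],
    [0,0.2,0,0,0],
    [0,0.3,0,0,0],
    [0,0.3,0,0,0]
  ]
}}

```text
clock: 33.45
eef_pos: [498.4, 30.6, 24.9]
tool_rot: [-3.139, 0.0, 0.198]
force: [-3.2, 7.4, 2.3]
width: 85.0
```

Call:
{"name": "play_rows", "arguments": {
  "series": [
    [0,0.1,0,0,0],
    [0,0.2,0,0,0],
    [0,0.3,0,0,0],
    [0,0.3,0,0,0]
  ]
}}

```text
clock: 33.85
eef_pos: [498.3, 30.5, 25.1]
tool_rot: [-3.136, -0.0, 0.2]
force: [-6.4, 14.0, 5.0]
width: 85.4
```

Call:
{"name": "play_rows", "arguments": {
  "series": [
    [0,-1,0,0,0],
    [0,-4,0,0,0],
    [0,-8,0,0,0],
    [0,-13,0,0,0],
    [0,-18,0,0,0],
    [0,-19,0,0,0],
    [0,-19,0,0,0]
  ]
}}

```text
clock: 34.55
eef_pos: [462.2, 214.1, 24.9]
tool_rot: [-3.141, -0.001, 0.201]
force: [0.2, -0.4, 0.1]
width: 85.7
```

```bash
python3 lev.py | grep -E "^\[|(top|scene) 0(\.[1246])? "; python3 -c "
from r import *
import pickle
c=cam('scene'); b=pickle.load(open('s2.pkl','rb'))
P=proj(c,bw([(-118,-26,173),(-118,30,173),(-100,-150,180),(-100,150,180)])); print(P.round(1))
u,v=P[:2].mean(0).round().astype(int); 
for i,n in((c,'now'),(b,'before')):
    g=cv2.cvtColor(i[0],cv2.COLOR_RGB2GRAY); print(n); print(g[v-12:v+14:2,u-16:u+18:2])
"
```

```text
[-390.8    2.7   24.9]
top 0 0/8 1/6 1/6 1/6 2/6 2/6 2/6 0/7 0/7 0/7 1/6 1/6 1/6 1/6 1/6 1/6 0/7 0/7 0/7 1/9 1/9 1/9 1/9 2/10 2/10 2/10 
top 0.1 1/6 1/6 2/6 2/6 1/6 1/6 1/6 1/6 1/6 1/6 1/7 0/7 1/9 1/9 2/10 2/10 5/10 7/11 12/12 12/12 14/12 14/12 14/12 13/12 13/12 14/12 
top 0.2 1/6 2/6 2/6 1/6 1/6 1/6 1/6 1/7 0/8 0/8 2/10 5/10 5/10 11/12 12/12 14/12 13/12 13/12 14/12 14/12 14/12 14/12 14/12 13/12 13/11 13/11 
top 0.4 1/6 1/6 1/6 0/6 1/7 0/8 1/9 5/10 11/12 14/12 14/12 14/12 14/12 14/12 14/12 13/12 14/12 13/12 13/11 13/11 14/11 13/11 13/11 13/12 14/11 14/11 
top 0.6 1/6 1/6 1/6 1/7 0/8 1/9 11/11 14/12 14/12 13/12 14/12 14/12 13/12 13/11 14/11 13/12 13/11 13/11 14/11 13/12 14/11 13/11 14/10 13/7 14/7 13/7 
scene 0 0/12 0/11 0/11 0/12 0/11 0/11 0/11 0/12 0/12 0/12 0/12 1/11 0/11 0/12 0/12 0/12 0/13 0/14 0/15 0/15 0/14 1/14 4/15 11/13 13/12 12/13 
scene 0.1 0/11 0/11 0/11 0/12 0/11 0/11 0/12 0/12 0/11 0/11 0/11 0/11 0/12 0/12 0/12 0/13 0/14 0/14 0/14 2/14 5/15 8/15 12/15 12/15 13/15 13/15 
scene 0.2 0/11 0/11 0/11 0/12 0/11 0/12 0/11 0/11 0/11 0/12 0/12 0/12 0/13 0/13 0/14 0/14 0/14 0/14 2
[... 1559 characters left out ...]
213 204 188 138 100  76  69  94 107 105  96  86  89  99 115]
 [213 211 210 198 157 110  64  51  46  78  85  73  67  74 100 107 123]
 [212 199 179 163 102  66  64  49  48  62  61  54  46  70 102 114 141]
 [178 161 155 149 100  60  69  66  50  51  47  49  46  66 103 122 148]
 [155 155 151 141  97  76  83  72  56  45  54  69  68  66 103 131 147]
 [147 141 134 121  90  80  77  71  53  56  72  96  80  57  97 135 149]
 [125 119 134 141 113  73  91  88  66  59  73  99  81  60  96 133 148]
 [144 143 149 149 127  78  73  64  57  57  78  98  81  62  95 128 146]
 [149 144 144 131 104  66  58  48  45  49  68  95  82  63  93 114 144]
 [145 144 119  80  57  58  61  50  45  55  83  88  72  58  93 117 147]]
```

Call:
{"name": "play_rows", "arguments": {
  "series": [
    [0,-3,-5,0,0],
    [0,-6,-10,0,0],
    [0,-8,-15,0,0],
    [0,-8,-20,0,0],
    [0,-8,-25,0,0],
    [0,-8,-30,0,0],
    [0,-8,-33,0,0],
    [0,-8,-33,0,0]
  ]
}}

```text
clock: 35.5
eef_pos: [450.7, 289.8, 361.5]
tool_rot: [-3.138, -0.012, 0.191]
force: [-0.1, 0.9, -0.3]
width: 85.5
```

```bash
python3 -c "
from r import *
import pickle
s=status.read_state(); print(inb(s['eef_pos']))
c=cam('scene'); g=cv2.cvtColor(c[0],cv2.COLOR_RGB2GRAY).astype(float); b=cv2.cvtColor(pickle.load(open('s2.pkl','rb'))[0],cv2.COLOR_RGB2GRAY).astype(float)
def samp(g,P): q=proj(c,bw(P)).astype(np.float32); return cv2.remap(g.astype(np.float32),q[None,:,0],q[None,:,1],1)[0].round().astype(int)
for e in (20,40,60,70,78,84,90,96,104): print(e,samp(g,[(-128,y,126-e) for y in range(-40,45,4)]).tolist())
print('lid front edge, vertical profile z=150..200 at bin y=-80, 80, now/before')
for y in(-80,80):
    for h in(g,b): print(samp(h,[(-100,y,z) for z in range(150,200,2)]).tolist())
t=cam('top'); h=cv2.cvtColor(t[0],cv2.COLOR_RGB2GRAY).astype(np.float32)
q=proj(t,bw([(-100-o,2,60) for o in range(0,80,4)])).astype(np.float32); print('top',cv2.remap(h,q[None,:,0],q[None,:,1],1)[0].round().tolist())
S=pickle.load(open('c0.pkl','rb'))['scene'][0]
d=np.abs(c[0].astype(int)-S).sum(2)>60; n,l,st,_=cv2.connectedComponentsWithStats(d.astype(np.uint8)); print([x.tolist() for x in st[1:] if x[4]>40])
"
```

```text
[-467.3    6.2  361.5]
20 [107, 109, 110, 112, 120, 133, 139, 132, 124, 119, 120, 121, 121, 119, 117, 104, 79, 57, 50, 52, 52, 62]
40 [107, 107, 108, 107, 109, 110, 113, 117, 117, 117, 119, 119, 121, 122, 117, 111, 107, 107, 108, 117, 135, 148]
60 [108, 108, 109, 108, 108, 109, 109, 112, 115, 118, 119, 120, 122, 121, 118, 110, 105, 106, 110, 122, 139, 149]
70 [108, 108, 109, 107, 107, 108, 108, 108, 111, 119, 123, 124, 123, 123, 119, 110, 106, 107, 111, 122, 139, 149]
78 [109, 107, 107, 106, 108, 108, 106, 108, 125, 139, 146, 145, 146, 143, 135, 119, 108, 110, 111, 120, 137, 149]
84 [107, 107, 107, 108, 107, 106, 104, 114, 133, 144, 149, 148, 150, 145, 129, 112, 109, 110, 110, 120, 136, 148]
90 [108, 107, 108, 107, 106, 105, 106, 117, 124, 128, 132, 132, 132, 126, 114, 108, 105, 109, 108, 117, 135, 147]
96 [99, 99, 101, 98, 96, 97, 97, 97, 101, 101, 100, 100, 100, 99, 95, 97, 96, 97, 100, 110, 131, 144]
104 [84, 85, 83, 82, 81, 79, 78, 77, 75, 75, 78, 78, 81, 81, 82, 82, 83, 88, 106, 128, 140, 139]
lid front edge, vertical profile z=150..200 at bin y=-80, 80, now/before
[150, 151, 15
[... 303 characters left out ...]
, 157, 166, 180, 194, 205, 213, 215, 215, 215, 215, 215, 214]
[148, 149, 148, 146, 141, 135, 126, 123, 126, 135, 142, 148, 151, 155, 160, 165, 176, 188, 199, 207, 211, 213, 213, 215, 215]
top [60.0, 56.0, 55.0, 112.0, 96.0, 66.0, 66.0, 65.0, 85.0, 96.0, 95.0, 96.0, 92.0, 91.0, 89.0, 87.0, 85.0, 85.0, 86.0, 88.0]
[[285, 0, 19, 27, 285], [405, 0, 11, 23, 98], [417, 0, 76, 96, 3209], [457, 0, 26, 14, 153], [388, 25, 72, 150, 3827], [279, 33, 36, 49, 977], [415, 37, 37, 44, 799], [479, 79, 20, 49, 432], [188, 84, 213, 194, 16194], [421, 89, 17, 6, 61], [448, 88, 26, 27, 509], [448, 115, 17, 12, 120], [469, 118, 9, 27, 117], [182, 197, 26, 26, 406], [299, 244, 18, 8, 83], [377, 284, 34, 31, 779]]
```

The bent tip of the lever shows 76–92 mm below the pivot on the flat plane. The dark seal gap under the lid edge has gone, and the other objects are unchanged in the picture. I'm handing in.

Call:
{"name": "play_rows", "arguments": {
  "series": [
    [0,0,0,0,0],
    [0,0,0,0,0]
  ]
}}

```text
clock: 35.8
eef_pos: [446.7, 288.6, 353.1]
tool_rot: [3.14, 0.003, 0.195]
force: [0.0, -0.3, -0.3]
width: 85.7
```

```bash
python3 -c "
from h import *
go(); print(order.finish_job())"
```

```text
at [446.7 288.6 353.1] yaw 0.195 w 85.7 F [ 0.  -0.3 -0.3] t 35.8
the job is handed in; nothing more can be done
None
```

The job is done and handed in at 35.8 s, with the robot clear of everything. The apple is on the bin's floor beside the other two, and the lid is shut with the latch hooked and pressed down.

- **Apple:** I held it with a light grip and set it down at about 3 N contact. A picture afterwards showed it upright and clear of the kept apples. The squeeze of the fingers on it can't be measured directly.
- **Lid and loop:** I pushed the lid onto its seal. On the first try the grip on the loop rod was too light and it slipped out halfway up. I gripped it harder, and the close-up then showed the rod in the keeper's trough.
- **Lever:** I pushed it down with a fingertip, then pressed it flat with the side of the open gripper. It met a hard stop, at up to 14 N along world y.

**Last checks:** I had used all 12 views, so these were made on pixel values rather than by eye.
- The lever's end sits where a flat lever should be.
- The dark seal gap under the lid edge is gone.
- The scene camera showed no change at the canister, first aid box or pick handle.

None of the last checks failed or disagreed.

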